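# Lay out a camera-lens build on the fixture rail

### The job

Set the lens build out on the grey rail for the next assembler: stand the lens barrel centred on the round black jig and lay the metal spacer ring flat and centred on top of the barrel; on the white nylon block put the larger lens cell on the left circle and the smaller one on the right circle (left and right as the robot sees them), both centred with the glass up; and set the screw dish on the rail midway between jig and block, centred on the rail's width. Let go of everything and leave the screwdriver, bottle and jar where they are.

Things in the scene. Friction and masses are not known exactly. Their poses are not given: they have to be found in the camera images.
- barrel: Loose lens barrel: black ribbed cylinder, 62 mm diameter (ribs included 63), 45 mm tall, the tallest of the parts, with a green circuit ring and glass drawn on its flat top. Starts upright on the bench. About 0.18 kg. Origin: centre of its underside, z up.
- ring: Loose spacer ring: bare aluminium, flat, 58 mm outer and 40 mm inner diameter, 12 mm high, open in the middle. Starts lying on the bench. Origin: centre of its underside, z up. On the barrel its underside lies at the barrel's flat top (45 mm above the barrel's origin).
- big_lens: Loose larger lens cell: black round mount, 56 mm diameter, 16 mm high, with a dark bluish coated glass on top (adds 2.5 mm to look at). Starts glass up on the bench. Origin: centre of its underside, z up.
- small_lens: Loose smaller lens cell: same make, 38 mm diameter, 16 mm high. Starts glass up on the bench. Origin: centre of its underside, z up.
- dish: Loose shallow screw dish: aluminium, open top, 66 mm diameter at the rim (64 at the foot), 14 mm high, floor 5 mm thick with small dark holes and a few screws fixed in it. Starts upright on the bench. Origin: centre of its underside, z up.
- rail: Fixed grey-painted steel rail plate, 90 mm (its x) by 480 mm (its y) by 8 mm thick, lying across the bench in front of the robot, turned by up to 10 degrees. Origin: centre of its underside; that is midway between jig and block, so the dish belongs right above it, on the rail's top 8 mm up. z up.
- jig: Fixed round black build jig on the rail, 90 mm diameter, 20 mm high, a grey disc with dark edge drawn in the middle of its flat top. It stands 150 mm from the rail's middle along the rail, on the left or on the right. Origin: centre of its underside (on the rail's top); top at z = 20 mm of its frame.
- block: Fixed white nylon block on the rail, 150 mm from its middle, at the other end from the jig: 90 mm (x) by 170 mm (y, along the rail) by 15 mm high. Two 62 mm circles drawn on its flat top: left circle centred at y = +42 mm, right circle at y = -42 mm (left and right as the robot sees them). Origin: centre of its underside, on the rail's top.
- driver: Bystander: screwdriver, 180 mm long, lying on the bench beyond the rail, roughly parallel to it. Leave alone. Origin: on the bench under the tool.
- bottle: Bystander: clear dropper bottle with white cap, 42 mm diameter, 90 mm tall, standing out to the right. Leave alone. Origin: centre of its underside.
- jar: Bystander: glass jar with steel lid, 60 mm diameter, 50 mm tall, standing out to the left. Leave alone. Origin: centre of its underside.
There are look-alikes about, which are no part of the job. Leave any orange look-alike of the dish alone.

How it is judged:
By the outcome, as a careful person would: the job done as asked, in the order asked, and still so for the second after the job is handed in, with the robot touching nothing.
It also fails if it takes over 122 s, if anything falls off the work surface, if the arm or the gripper's body presses on something with over 40 N, if the wrist force passes 120 N, or if a joint passes its speed limit or range.

### The arm

A 6-joint arm with a two-finger parallel gripper is mounted at the origin on the work surface. World frame = base frame: x ahead of the robot, y to its left, z up, the work surface at z = 0. Lengths are in m, angles in rad, forces in N, time in s.
With the tool pointing down it reaches from about 0.225 to 0.875 m from the base axis. Payload 3.4 kg.
Tool frame: the origin (TCP) lies at the very end of the fingers, on their centre line; the grasp point (between the pads) lies behind it (manip.grasp_offset is the z of the grasp point in the tool frame, in m); z points along the fingers, y is the line along which they close (so a half turn about z gives the same grasp; the last joint's range is limited). The gripper opens to 85 mm and grips with 20 to 120 N. Pads are 22 mm wide; open, the fingers measure 114 mm over their backs; the gripper's body (76 mm by 85 mm) begins 54 mm behind the grasp point. The pads swing forward as they close: fully open they stand 13 mm farther back than shut.
Start: joints at [1.126, 0.276, 1.505, -0, 1.361, -0.121], TCP at [0.183, 0.545, 0.231] pointing down, gripper open.
Joint ranges: [-2.89, 2.89], [-0.75, 2.08], [0.22, 2.7], [-1.18, 4.32], [0.11, 2.71], [-2.7, 2.7]. Speed limits (rad/s): [2.57, 2.57, 3.14, 3.14, 3.14, 3.14].

### API

Orientations are given as a unit quaternion [w, x, y, z].
In Python, from rig import manip gives the robot as it stands.
- The arm moves only by the shell command python3 -m pendant 'ROWS' [FORCE]. ROWS is JSON, a list of rows, each an object of numbers: "dx", "dy", "dz": the shift along the tool's x, y, z in m; "rx", "ry", "rz": the turn, a rotation vector about the tool's x, y, z in degrees; "hand": the finger opening in m, from 0 to 0.0854. In form: [{"dx": .., "dy": .., "dz": .., "rx": .., "ry": .., "rz": .., "hand": ..}, ...]. A call has 1 to 12 rows; each row shifts and turns the commanded pose from where the row before left it, along the tool's axes as they then stand; what a row does not reach is not made up. A row lasts 1/12 s, in which the tool goes at most 41.7 mm and 7.16 degrees, less where a joint would pass 70% of its speed; a pose out of reach is approached as far as the arm can. A call is refused whole if a number of a shift passes 0.0417 or a number of a turn 7.16, either way. A call with a gripper value outside its range is refused whole. The fingers move at their own pace and stop on an object; FORCE is the grip in N (left out, the last holds). Time passes only in rows, so rows that do not move let the fingers close. It gives the time, the measured TCP pose, the force, the opening and the grip force at its end, in the units of the state.
- manip.get_state(): the state, without advancing time (a new reading comes with each control period).
- manip.get_image(name): name is "scene" or "top" or "wrist"; returns a dict with "frame" (420x560x3 uint8, red, green, blue), "fx", "fy", "cx", "cy" (pixels), "position" and "attitude" of the camera in the world; the wrist camera has in their place "mount" (4x4, takes a point from camera to tool coordinates, whose origin is the TCP and whose axes are the flange's). Camera axes: x right, y up, looking along -z (the intrinsics and any distortion apply to the point x, -y, -z); pixel columns grow to the right and rows downward; lengths in m; the calibration is good to about 2 mm. A picture is of the moment at which its call begins: read the wrist's pose just before it. There is no depth.
- manip.sign_off(): hands the job in; it is judged then, once.
The state is a dict: "clock": time; "qpos": joint angles; "qd": joint speeds; "effort": joint torques, N m; "position": TCP position; "ee_rot": TCP orientation; "contact_force": force on the tool from outside, world axes, zero at the start; "moment": the same for the moment, N m; "width": finger opening in m; "gripper_force": force on a finger pad.
Only numpy, scipy, OpenCV 4.12 (cv2) and the standard library are available. Lean on these libraries where they do the work, as an engineer would, in place of code of your own. Each camera call takes 0.05 s, during which the arm holds its last target. There are 200 camera calls.

## Working session

There is one attempt and no reset: what is moved stays moved. The work goes in short steps, Python scripts to look and compute and a shell command to move; the robot and the scene stay as the last step left them, time stands still between calls to the robot, and variables do not carry over. Pictures are saved under pics/ and viewed, at most 14 in all, crops included, and the job is handed in when it is done.

```bash
mkdir -p pics; ls; cat > h.py <<'E'
import numpy as np, cv2
from rig import manip
from scipy.spatial.transform import Rotation as R
def rot(q): return R.from_quat([q[1],q[2],q[3],q[0]]).as_matrix()
def cam(n):
    s=manip.get_state(); d=manip.get_image(n)
    if 'mount' in d:
        T=np.eye(4);T[:3,:3]=rot(s['ee_rot']);T[:3,3]=s['position'];T=T@np.array(d['mount'])
    else:
        T=np.eye(4);a=np.array(d['attitude']);T[:3,:3]=rot(a) if a.size==4 else a;T[:3,3]=d['position']
    d['T']=T;return d
def pix2w(d,u,v,z):
    T=d['T'];r=T[:3,:3]@np.array([(u-d['cx'])/d['fx'],-(v-d['cy'])/d['fy'],-1])
    return T[:3,3]+r*(z-T[2,3])/r[2]
def w2pix(d,p):
    c=d['T'][:3,:3].T@(np.array(p)-d['T'][:3,3]);return d['cx']+d['fx']*c[0]/-c[2],d['cy']-d['fy']*c[1]/-c[2]
E
python3 - <<'E'
from h import *
import pickle
for n in('top','scene'):
    d=cam(n);print({k:v for k,v in d.items() if k not in('frame','T')})
    pickle.dump(d,open(n+'.pkl','wb'));cv2.imwrite(f'pics/{n}0.png',cv2.resize(d['frame'][:,:,::-1],(800,600),interpolation=cv2.INTER_CUBIC))
s=manip.get_state();print(s,manip.grasp_offset)
d=manip.get_image('wrist');print({k:v for k,v in d.items() if k!='frame'})
E
```

```text
pics
{'fx': 515.0920547103972, 'fy': 515.0920547103972, 'cx': 274.8677803184163, 'cy': 205.24379225589269, 'position': array([0.37205491, 0.00582074, 1.37221615]), 'attitude': array([-0.70209172, -0.05846852,  0.05502881,  0.70754539])}
{'fx': 395.28176120011733, 'fy': 395.28176120011733, 'cx': 287.20907952453945, 'cy': 208.50584551937604, 'position': array([ 1.06841831, -0.63146969,  0.80979864]), 'attitude': array([0.87192801, 0.37442634, 0.12485684, 0.28975373])}
{'clock': 0.1, 'qpos': array([ 1.12600194e+00,  2.76525300e-01,  1.50599473e+00, -4.09857799e-06,
        1.36069443e+00, -1.21014072e-01]), 'qd': array([-0.00018041, -0.00030395, -0.00535197,  0.00079921,  0.00075392,
        0.0010177 ]), 'effort': array([ 2.49975223e-03, -4.17701375e+01, -2.46405208e+01, -1.13009698e-04,
        5.78083753e-03,  4.01557315e-06]), 'position': array([0.1827513 , 0.54469691, 0.23053459]), 'ee_rot': array([-2.24436810e-04,  1.61183461e-01,  9.86924128e-01, -7.79231508e-04]), 'contact_force': array([-0.24314876, -0.27275302,  0.37955992]), 'moment': array([0.00811181, 0.02447278, 0.02802456]), 'gripper_force': 0.0, 'width': 0.08513937930983563} -0.0187
{'fx': 335.558149275168, 'fy': 335.558149275168, 'cx': 278.8866189031378, 'cy': 209.04427863983543, 'mount': array([[-3.48057398e-04,  9.44807288e-01,  3.27626413e-01,
         8.42486505e-02],
       [ 9.99999223e-01, -6.33536114e-05,  1.24505859e-03,
         9.35950926e-05],
       [ 1.19709675e-03,  3.27626592e-01, -9.44806532e-01,
        -1.42717116e-01],
       [ 0.00000000e+00,  0.00000000e+00,  0.00000000e+00,
         1.00000000e+00]])}
```

View pics/top0.png

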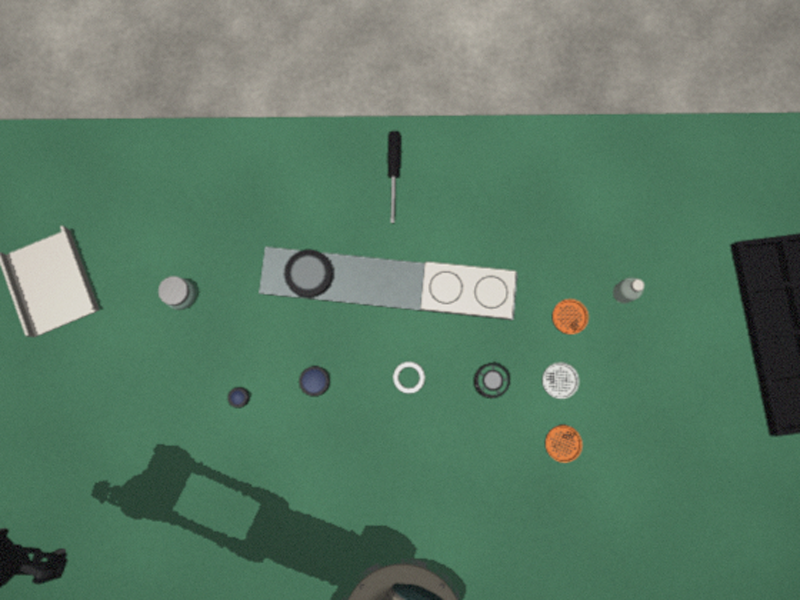

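View pics/scene0.png

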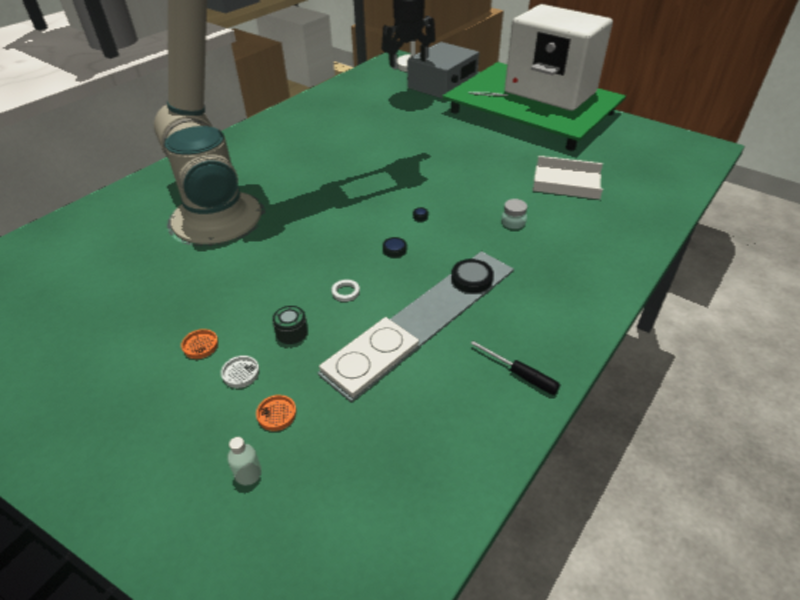

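The top picture (800 px scale) shows these pieces:
- Jig at (309,273), with block circles at (446,287) left and (491,292) right.
- Big lens at (314,380), small lens at (238,397), ring at (409,377), barrel at (492,380).
- Dish candidates: aluminium (561,380), orange (570,317) and orange (564,444). The description picks the aluminium one.
- Possible barrel mix-ups: jig (309,273) and jar (175,292). Neither is ribbed with a green ring, so the barrel is (492,380).

I'll check these in one close crop.

```bash
python3 - <<'E'
from h import *
import pickle
d=pickle.load(open('top.pkl','rb'))
f=d['frame'][160:320,150:420,::-1]
cv2.imwrite('pics/topcrop.png',cv2.resize(f,(800,474),interpolation=cv2.INTER_CUBIC))
P=dict(jig=(309,273,.028),cl=(446,287,.023),cr=(491,292,.023),big=(314,380,.0185),small=(238,397,.0185),ring=(409,377,.012),barrel=(492,380,.045),dish=(561,380,.014),bottle=(630,290,.08),jar=(175,292,.05))
for k,(u,v,z) in P.items(): print(k,pix2w(d,u*.7,v*.7,z).round(4))
E
```

```text
jig [0.6293 0.1669 0.028 ]
cl [ 0.6016 -0.0876  0.023 ]
cr [ 0.5915 -0.171   0.023 ]
big [0.4318 0.1567 0.0185]
small [0.402  0.2952 0.0185]
ring [ 0.4362 -0.0172  0.012 ]
barrel [ 0.4282 -0.1653  0.045 ]
dish [ 0.4286 -0.2957  0.014 ]
bottle [ 0.5838 -0.4104  0.08  ]
jar [0.5919 0.4084 0.05  ]
```

View pics/topcrop.png

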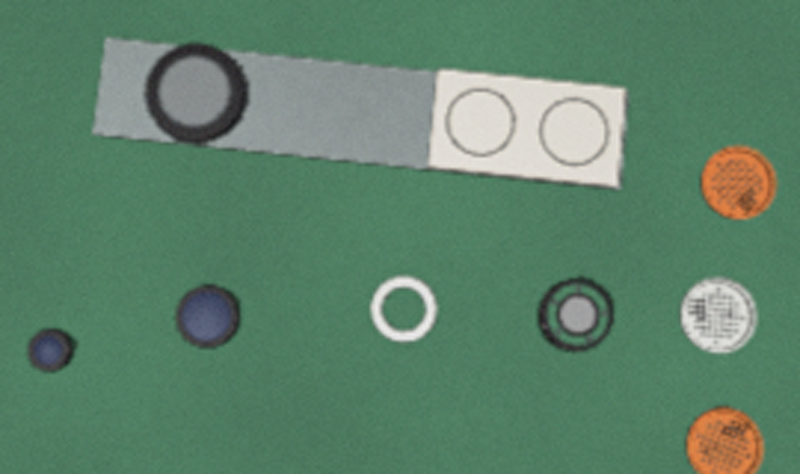

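The crop confirms it. The barrel is at (576,314) with its green ring, the dish is the aluminium one at (719,316), the ring is at (404,309), the lenses are at (208,316) and (51,349), and the circles are at (481,122) and (574,132). I'm moving over the barrel now.

```bash
python3 -m pendant '[{"rz":-6.1,"dx":-0.016,"dy":-0.034},{"rz":-6.1,"dx":-0.016,"dy":-0.034},{"dx":-0.016,"dy":-0.034},{"dx":-0.016,"dy":-0.034},{"dx":-0.016,"dy":-0.034},{"dx":-0.016,"dy":-0.034},{"dx":-0.016,"dy":-0.034},{"dx":-0.016,"dy":-0.034},{"dx":-0.016,"dy":-0.034},{"dx":-0.016,"dy":-0.034}]' 40; python3 -m pendant '[{"dx":-0.016,"dy":-0.034},{"dx":-0.016,"dy":-0.034},{"dx":-0.016,"dy":-0.034},{"dx":-0.016,"dy":-0.034},{"dx":-0.016,"dy":-0.034},{"dx":-0.016,"dy":-0.034},{"dx":-0.016,"dy":-0.034},{"dx":-0.016,"dy":-0.034},{"dx":-0.010,"dy":-0.02},{},{}]'
cat >> h.py <<'E'
def pose():
    s=manip.get_state();return np.array(s['position']),rot(s['ee_rot'])
def to(x,y,z=None):
    p,M=pose();t=np.array([x,y,p[2] if z is None else z])
    print('tool shift mm',(M.T@(t-p)*1000).round(1),'TCP',p.round(4),'yaw ty',np.degrees(np.arctan2(M[1,1],M[0,1])).round(2),'tilt',M[:2,2].round(4))
def shot(name):
    d=cam('wrist');cv2.imwrite(f'pics/{name}.png',cv2.resize(d['frame'][:,:,::-1],(800,600),interpolation=cv2.INTER_CUBIC))
    import pickle;pickle.dump(d,open(name+'.pkl','wb'));return d
E
python3 - <<'E'
from h import *
shot('w1');to(.4282,-.1653)
E
```

```text
tool shift mm [-458.6 -595.2    0.6] TCP [0.1828 0.5449 0.2308] yaw ty 71.45 tilt [-0.0005 -0.001 ]invalid input
invalid input
```

View pics/w1.png

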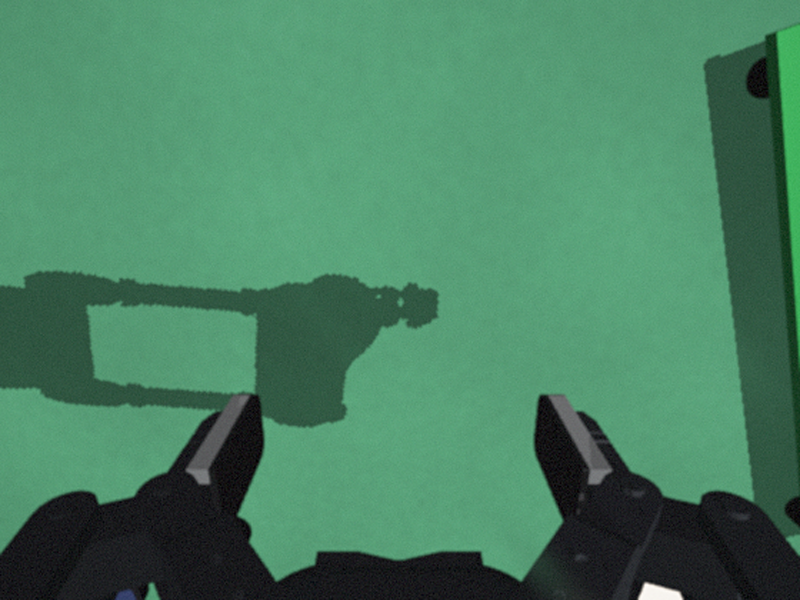

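The picture shows bare bench with the open fingers at (250,400) and (550,400). The call was refused as invalid, so rows probably need every key.

```bash
python3 -m pendant '[{"dx":-0.016,"dy":-0.034,"dz":0,"rx":0,"ry":0,"rz":-6.1,"hand":0.085},{"dx":-0.016,"dy":-0.034,"dz":0,"rx":0,"ry":0,"rz":-6.1,"hand":0.085}]' 40; python3 -m pendant '[{"dx":-0.016,"dy":-0.034,"dz":0}]'; python3 -m pendant '[{"dx":-0.016,"dy":-0.034,"hand":0.085}]';python3 -m pendant --help | head -20
```

```text
clock: 0.37
position: [0.1951, 0.4712, 0.2304]
ee_rot: [-0.0, 0.052, 0.999, -0.0]
contact_force: [0.7, 0.2, -0.0]
width: 0.0849
gripper_force: 0.0invalid input
invalid input
invalid input: not JSON, or not a number
```

```bash
python3 -m pendant '[{"dx":-0.0175,"dy":-0.0358,"dz":0,"rx":0,"ry":0,"rz":0,"hand":0.085},{"dx":-0.0175,"dy":-0.0358,"dz":0,"rx":0,"ry":0,"rz":0,"hand":0.085},{"dx":-0.0175,"dy":-0.0358,"dz":0,"rx":0,"ry":0,"rz":0,"hand":0.085},{"dx":-0.0175,"dy":-0.0358,"dz":0,"rx":0,"ry":0,"rz":0,"hand":0.085},{"dx":-0.0175,"dy":-0.0358,"dz":0,"rx":0,"ry":0,"rz":0,"hand":0.085},{"dx":-0.0175,"dy":-0.0358,"dz":0,"rx":0,"ry":0,"rz":0,"hand":0.085},{"dx":-0.0175,"dy":-0.0358,"dz":0,"rx":0,"ry":0,"rz":0,"hand":0.085},{"dx":-0.0175,"dy":-0.0358,"dz":0,"rx":0,"ry":0,"rz":0,"hand":0.085},{"dx":-0.0175,"dy":-0.0358,"dz":0,"rx":0,"ry":0,"rz":0,"hand":0.085},{"dx":-0.0175,"dy":-0.0358,"dz":0,"rx":0,"ry":0,"rz":0,"hand":0.085}]'; python3 -m pendant '[{"dx":-0.0175,"dy":-0.0358,"dz":0,"rx":0,"ry":0,"rz":0,"hand":0.085},{"dx":-0.0175,"dy":-0.0358,"dz":0,"rx":0,"ry":0,"rz":0,"hand":0.085},{"dx":-0.0175,"dy":-0.0358,"dz":0,"rx":0,"ry":0,"rz":0,"hand":0.085},{"dx":-0.0175,"dy":-0.0358,"dz":0,"rx":0,"ry":0,"rz":0,"hand":0.085},{"dx":-0.0175,"dy":-0.0358,"dz":0,"rx":0,"ry":0,"rz":0,"hand":0.085},{"dx":-0.0175,"dy":-0.0358,"dz":0,"rx":0,"ry":0,"rz":0,"hand":0.085},{"dx":-0.0175,"dy":-0.0358,"dz":0,"rx":0,"ry":0,"rz":0,"hand":0.085},{"dx":0,"dy":0,"dz":0,"rx":0,"ry":0,"rz":0,"hand":0.085},{"dx":0,"dy":0,"dz":0,"rx":0,"ry":0,"rz":0,"hand":0.085}]'
python3 - <<'E'
from h import *
shot('w2');to(.4282,-.1653)
E
```

```text
clock: 1.2
position: [0.3299, 0.0942, 0.2315]
ee_rot: [0.001, 0.055, 0.998, 0.0]
contact_force: [1.1, 1.4, 0.7]
width: 0.0849
gripper_force: 0.0
clock: 1.95
position: [0.4243, -0.1684, 0.2307]
ee_rot: [-0.0, 0.057, 0.998, 0.0]
contact_force: [-0.3, -1.1, 0.3]
width: 0.0854
gripper_force: 0.0
tool shift mm [-4.4  2.  -0. ] TCP [ 0.4235 -0.1668  0.2307] yaw ty 83.54 tilt [-0.0015  0.0016]
```

View pics/w2.png

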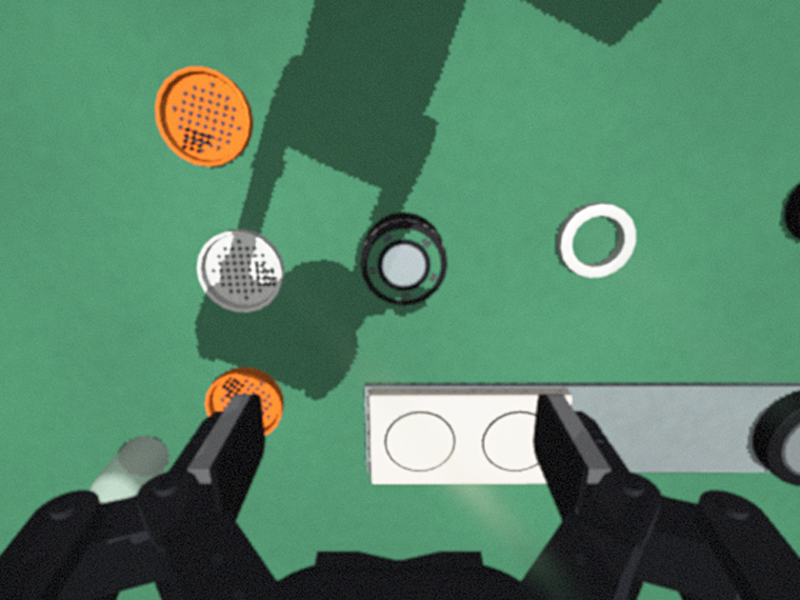

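Wrist view (800 px scale): barrel top centre (404,264), ring (596,241), dish (241,270), block circles (420,442) and (517,441).

```bash
cat >> h.py <<'E'
def m(d,P):
    for k,(u,v,z) in P.items(): print(k,pix2w(d,u*.7,v*.7,z).round(4))
E
python3 - <<'E'
from h import *
import pickle
d=pickle.load(open('w2.pkl','rb'))
m(d,dict(barrel=(404,264,.045),ring=(596.5,240.5,.012),dish=(241,271,.014),cr=(420,441.5,.023),cl=(517,441,.023)))
# overlay check of model circles
im=cv2.resize(d['frame'][:,:,::-1],(1600,1200),interpolation=cv2.INTER_CUBIC)
for (u,v,z,r) in [(404,264,.045,.031),(596.5,240.5,.012,.029),(241,271,.014,.033),(420,441.5,.023,.031)]:
    c=pix2w(d,u*.7,v*.7,z)
    pts=[np.array(w2pix(d,c+[r*np.cos(a),r*np.sin(a),0]))*20/7 for a in np.linspace(0,6.283,60)]
    cv2.polylines(im,[np.int32(np.round(pts))],True,(0,0,255),1)
cv2.imwrite('pics/w2o.png',im[400:1000,370:1170])
E
```

```text
barrel [ 0.4281 -0.1652  0.045 ]
ring [ 0.4353 -0.0174  0.012 ]
dish [ 0.4275 -0.2924  0.014 ]
cr [ 0.5926 -0.1694  0.023 ]
cl [ 0.6016 -0.0863  0.023 ]
```

View pics/w2o.png

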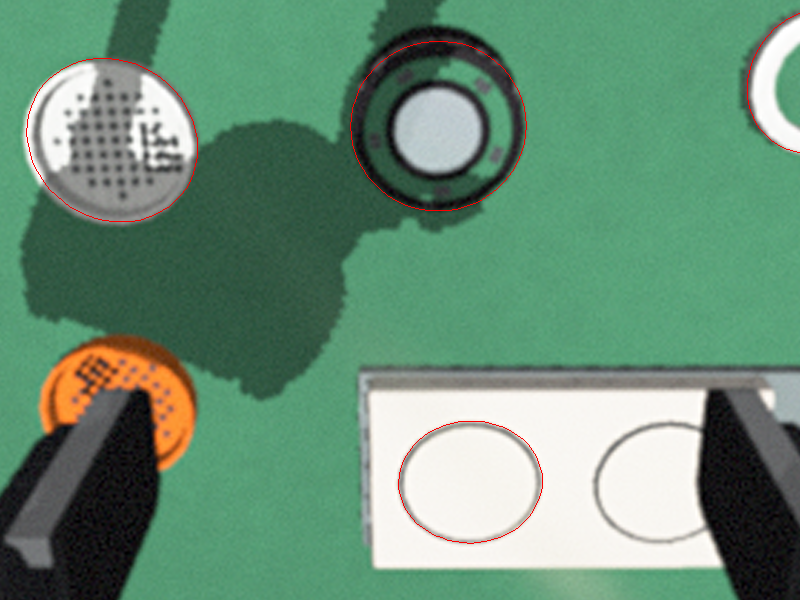

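```bash
python3 -m pendant '[{"dx":-0.0044,"dy":0.002,"dz":0.036,"rx":0,"ry":0,"rz":0,"hand":0.085},{"dx":0,"dy":0,"dz":0.036,"rx":0,"ry":0,"rz":0,"hand":0.085},{"dx":0,"dy":0,"dz":0.036,"rx":0,"ry":0,"rz":0,"hand":0.085},{"dx":0,"dy":0,"dz":0.036,"rx":0,"ry":0,"rz":0,"hand":0.085},{"dx":0,"dy":0,"dz":0.036,"rx":0,"ry":0,"rz":0,"hand":0.085},{"dx":0,"dy":0,"dz":0.036,"rx":0,"ry":0,"rz":0,"hand":0.085},{"dx":0,"dy":0,"dz":0,"rx":0,"ry":0,"rz":0,"hand":0.085},{"dx":0,"dy":0,"dz":0,"rx":0,"ry":0,"rz":0,"hand":0.085}]'; python3 -m pendant '[{"dx":0,"dy":0,"dz":0,"rx":0,"ry":0,"rz":0,"hand":0.05},{"dx":0,"dy":0,"dz":0,"rx":0,"ry":0,"rz":0,"hand":0.05},{"dx":0,"dy":0,"dz":0,"rx":0,"ry":0,"rz":0,"hand":0.05},{"dx":0,"dy":0,"dz":0,"rx":0,"ry":0,"rz":0,"hand":0.05},{"dx":0,"dy":0,"dz":0,"rx":0,"ry":0,"rz":0,"hand":0.05},{"dx":0,"dy":0,"dz":0,"rx":0,"ry":0,"rz":0,"hand":0.05},{"dx":0,"dy":0,"dz":0,"rx":0,"ry":0,"rz":0,"hand":0.05},{"dx":0,"dy":0,"dz":0,"rx":0,"ry":0,"rz":0,"hand":0.05}]' 40
python3 - <<'E'
from h import *
to(.4281,-.1652)
E
```

```text
clock: 2.67
position: [0.4269, -0.163, 0.0146]
ee_rot: [-0.002, 0.055, 0.999, 0.001]
contact_force: [0.5, -0.2, 0.3]
width: 0.0853
gripper_force: 0.0
clock: 3.33
position: [0.4304, -0.1657, 0.0179]
ee_rot: [0.003, 0.055, 0.998, -0.001]
contact_force: [-0.8, 2.3, 7.6]
width: 0.0605
gripper_force: 43.5
tool shift mm [ 2.3  0.2 -0. ] TCP [ 0.4304 -0.1657  0.0179] yaw ty 83.64 tilt [ 0.005 -0.002]
```

```bash
python3 -m pendant '[{"dx":0,"dy":0,"dz":-0.03,"rx":0,"ry":0,"rz":0,"hand":0.05},{"dx":0,"dy":0,"dz":-0.03,"rx":0,"ry":0,"rz":0,"hand":0.05},{"dx":0,"dy":0,"dz":-0.03,"rx":0,"ry":0,"rz":0,"hand":0.05},{"dx":0,"dy":0,"dz":0,"rx":0,"ry":0,"rz":0,"hand":0.05}]'; python3 -m pendant '[{"dx":-0.0163,"dy":0.0354,"dz":0,"rx":0,"ry":0,"rz":0,"hand":0.05},{"dx":-0.0163,"dy":0.0354,"dz":0,"rx":0,"ry":0,"rz":0,"hand":0.05},{"dx":-0.0163,"dy":0.0354,"dz":0,"rx":0,"ry":0,"rz":0,"hand":0.05},{"dx":-0.0163,"dy":0.0354,"dz":0,"rx":0,"ry":0,"rz":0,"hand":0.05},{"dx":-0.0163,"dy":0.0354,"dz":0,"rx":0,"ry":0,"rz":0,"hand":0.05},{"dx":-0.0163,"dy":0.0354,"dz":0,"rx":0,"ry":0,"rz":0,"hand":0.05},{"dx":-0.0163,"dy":0.0354,"dz":0,"rx":0,"ry":0,"rz":0,"hand":0.05},{"dx":-0.0163,"dy":0.0354,"dz":0,"rx":0,"ry":0,"rz":0,"hand":0.05},{"dx":-0.0163,"dy":0.0354,"dz":0,"rx":0,"ry":0,"rz":0,"hand":0.05},{"dx":-0.0163,"dy":0.0354,"dz":0,"rx":0,"ry":0,"rz":0,"hand":0.05},{"dx":0,"dy":0,"dz":0,"rx":0,"ry":0,"rz":0,"hand":0.05},{"dx":0,"dy":0,"dz":0,"rx":0,"ry":0,"rz":0,"hand":0.05}]'
python3 - <<'E'
from h import *
for i in range(3): to(.6294,.169);shot('w3')
E
```

```text
clock: 3.67
position: [0.4326, -0.1673, 0.1118]
ee_rot: [0.006, 0.055, 0.998, -0.003]
contact_force: [1.1, -1.0, -1.8]
width: 0.0607
gripper_force: 46.0
clock: 4.67
position: [0.6301, 0.1706, 0.1051]
ee_rot: [0.0, 0.054, 0.999, 0.0]
contact_force: [-0.3, -1.9, -2.0]
width: 0.0609
gripper_force: 45.8
tool shift mm [ 0.6 -1.7 -0. ] TCP [0.6301 0.1706 0.1051] yaw ty 83.83 tilt [0.0005 0.0001]
tool shift mm [-0.3 -0.1 -0. ] TCP [0.6291 0.1691 0.105 ] yaw ty 83.75 tilt [-0.0011 -0.0008]
tool shift mm [-0.7  0.9 -0. ] TCP [0.6286 0.1682 0.105 ] yaw ty 83.67 tilt [-0.0016 -0.0009]
```

View pics/w3.png

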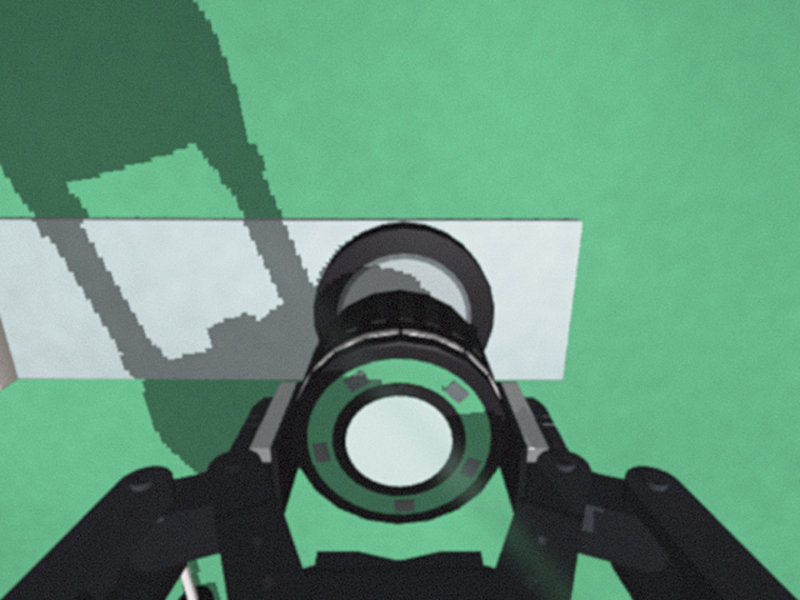

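The barrel is held upright, its glass centred at (399,441). The jig top behind it has edges at u=316 and u=494 and its top edge at v=224. I'll fit both.

```bash
cat >> h.py <<'E'
from scipy.optimize import least_squares
def fit(d,z,r,c0,left=None,right=None,top=None,bot=None):
    a=np.linspace(0,2*np.pi,721)
    def f(c):
        P=np.array([w2pix(d,[c[0]+r*np.cos(t),c[1]+r*np.sin(t),z]) for t in a])/.7
        e=[]
        if left is not None:e.append(P[:,0].min()-left)
        if right is not None:e.append(P[:,0].max()-right)
        if top is not None:e.append(P[:,1].min()-top)
        if bot is not None:e.append(P[:,1].max()-bot)
        return e
    s=least_squares(f,c0,diff_step=1e-4);return s.x.round(4),s.fun.round(2)
E
python3 - <<'E'
from h import *
import pickle
d=pickle.load(open('w3.pkl','rb'))
print('jig',fit(d,.028,.045,[.63,.17],316,494,224))
print('barrel',pix2w(d,399,441.5,.135) if 0 else pix2w(d,399*.7,441.5*.7,.136))
print('barrel fit',fit(d,.136,.031,[.63,.17],300,501,None,521))
print('rail corner',pix2w(d,581*.7,219.5*.7,.008),pix2w(d,563*.7,379.5*.7,.008))
to(.63,.17)
E
```

```text
jig (array([0.6295, 0.171 ]), array([-2.82,  2.81,  0.33]))
barrel [0.62476235 0.16866812 0.136     ]
barrel fit (array([0.6224, 0.1693]), array([-13.23,  13.2 ,   2.79]))
rail corner [0.59567315 0.26338163 0.008     ] [0.68514862 0.25449298 0.008     ]
tool shift mm [-1.2  2.4 -0. ] TCP [0.6286 0.1677 0.1052] yaw ty 83.62 tilt [-0.0014 -0.0007]
```

```bash
python3 -m pendant '[{"dx":0,"dy":0.0018,"dz":0.02,"rx":0,"ry":0,"rz":0,"hand":0.05},{"dx":0,"dy":0,"dz":0.02,"rx":0,"ry":0,"rz":0,"hand":0.05},{"dx":0,"dy":0,"dz":0.015,"rx":0,"ry":0,"rz":0,"hand":0.05},{"dx":0,"dy":0,"dz":0.004,"rx":0,"ry":0,"rz":0,"hand":0.05},{"dx":0,"dy":0,"dz":0,"rx":0,"ry":0,"rz":0,"hand":0.05},{"dx":0,"dy":0,"dz":0,"rx":0,"ry":0,"rz":0,"hand":0.05},{"dx":0,"dy":0,"dz":0,"rx":0,"ry":0,"rz":0,"hand":0.05}]'; python3 -m pendant '[{"dx":0,"dy":0,"dz":0.001,"rx":0,"ry":0,"rz":0,"hand":0.05},{"dx":0,"dy":0,"dz":0.001,"rx":0,"ry":0,"rz":0,"hand":0.05},{"dx":0,"dy":0,"dz":0,"rx":0,"ry":0,"rz":0,"hand":0.05},{"dx":0,"dy":0,"dz":0,"rx":0,"ry":0,"rz":0,"hand":0.05}]';  python3 - <<'E'
from h import *
shot('w4');to(.6296,.17)
E
```

```text
clock: 5.4
position: [0.63, 0.1695, 0.0469]
ee_rot: [0.0, 0.056, 0.998, 0.0]
contact_force: [-0.4, 0.1, -0.8]
width: 0.0605
gripper_force: 46.2
clock: 5.73
position: [0.6302, 0.17, 0.0458]
ee_rot: [0.001, 0.055, 0.998, -0.0]
contact_force: [-1.7, -2.6, 5.4]
width: 0.0602
gripper_force: 46.8
tool shift mm [ 0.7 -0.  -0. ] TCP [0.6302 0.1699 0.0458] yaw ty 83.66 tilt [ 0.0013 -0.0006]
```

```bash
python3 -m pendant '[{"dx":0,"dy":0,"dz":0,"rx":0,"ry":0,"rz":0,"hand":0.08},{"dx":0,"dy":0,"dz":0,"rx":0,"ry":0,"rz":0,"hand":0.08},{"dx":0,"dy":0,"dz":0,"rx":0,"ry":0,"rz":0,"hand":0.08},{"dx":0,"dy":0,"dz":0,"rx":0,"ry":0,"rz":0,"hand":0.08},{"dx":0,"dy":0,"dz":-0.01,"rx":0,"ry":0,"rz":0,"hand":0.085},{"dx":0,"dy":0,"dz":-0.03,"rx":0,"ry":0,"rz":0,"hand":0.085},{"dx":0,"dy":0,"dz":-0.04,"rx":0,"ry":0,"rz":0,"hand":0.085},{"dx":0,"dy":0,"dz":-0.04,"rx":0,"ry":0,"rz":0,"hand":0.085},{"dx":0,"dy":0,"dz":-0.04,"rx":0,"ry":0,"rz":0,"hand":0.085},{"dx":0,"dy":0,"dz":-0.03,"rx":0,"ry":0,"rz":0,"hand":0.085},{"dx":0,"dy":0,"dz":0,"rx":0,"ry":0,"rz":0,"hand":0.085},{"dx":0,"dy":0,"dz":0,"rx":0,"ry":0,"rz":0,"hand":0.085}]';  python3 - <<'E'
from h import *
d=shot('w5');to(.6296,.17)
d=cam('top');import pickle;pickle.dump(d,open('top1.pkl','wb'))
f=cv2.resize(pickle.load(open('w5.pkl','rb'))['frame'][:,:,::-1],(1600,1200),interpolation=cv2.INTER_CUBIC)
cv2.imwrite('pics/w5c.png',f[400:1000,400:1200])
E
```

```text
clock: 6.78
position: [0.6311, 0.1708, 0.2377]
ee_rot: [0.003, 0.055, 0.998, 0.001]
contact_force: [0.3, -0.3, -1.2]
width: 0.0852
gripper_force: 0.0
tool shift mm [ 0.2 -0.6 -0. ] TCP [0.6298 0.1706 0.2352] yaw ty 83.66 tilt [0.0014 0.0003]
```

View pics/w5c.png

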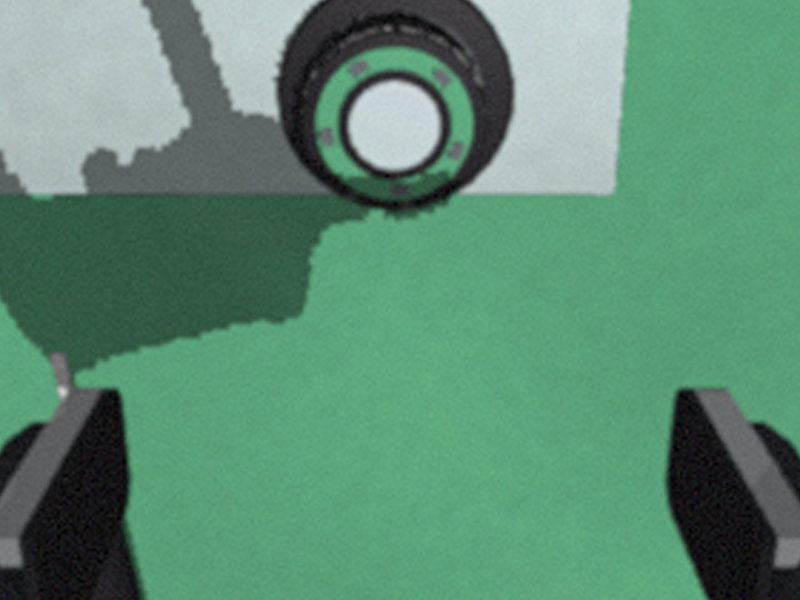

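The barrel stands on the jig. In 800 px scale the glass is centred at (397.7,262.2), and the jig sides are at u=339 and u=456.5.

```bash
python3 - <<'E'
from h import *
import pickle
d=pickle.load(open('w5.pkl','rb'))
g=cv2.cvtColor(d['frame'],cv2.COLOR_RGB2GRAY)
print(g[120:160,278:282].mean(1).round())
print('barrel',pix2w(d,397.75*.7,262.25*.7,.073).round(4))
for top in(196,198,200): print('jig',top,fit(d,.028,.045,[.63,.17],339,456.5,top))
print('rail end corner',pix2w(d,(615+400)/2*.7,(194+400)/2*.7,.008))
im=cv2.resize(d['frame'][:,:,::-1],(1600,1200),interpolation=cv2.INTER_CUBIC)
cv2.imwrite('pics/w5d.png',cv2.resize(im[340:640,600:1000],(800,600)))
E
```

```text
[136. 134. 134. 135. 136. 136. 136. 135. 131. 115.  82.  38.  35.  56.
  63.  64.  62.  62.  62.  64.  62.  61.  62.  51.  38.  18.  20.  27.
  32.  54.  53.  44.  50.  59.  57.  63. 102. 133. 146. 146.]
barrel [0.6288 0.1705 0.073 ]
jig 196 (array([0.6364, 0.1696]), array([-0.89,  0.89,  0.07]))
jig 198 (array([0.6379, 0.1695]), array([-0.81,  0.81,  0.06]))
jig 200 (array([0.6393, 0.1693]), array([-0.74,  0.74,  0.06]))
rail end corner [0.68559964 0.25486736 0.008     ]
```

View pics/w5d.png

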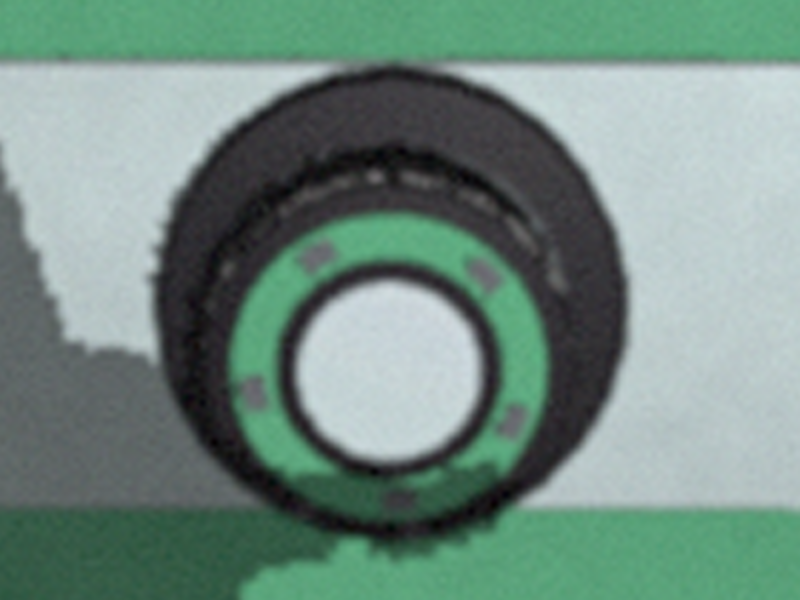

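```bash
python3 - <<'E'
from h import *
import pickle
d=pickle.load(open('w5.pkl','rb'))
print('jig',fit(d,.028,.045,[.63,.17],339,456.7,186.7))
a=pix2w(d,398*.7,185.7*.7,.008);b=pix2w(d,(1015/2)*.7,297*.7,.008);print(a,b)
for t in (83.66,83.9):
  t=np.radians(t);y=np.array([np.cos(t),np.sin(t)]);x=np.array([y[1],-y[0]])
  print('edges along x',x@a[:2],x@b[:2],'centre',x@(a+b)[:2]/2,'jig est',x@[.6305,.1705],'barrel',x@[.6288,.1705],'y end-.09',y@b[:2]-.09, y@[.6288,.1705])
d=pickle.load(open('top1.pkl','rb'))
cv2.imwrite('pics/tc1.png',cv2.resize(d['frame'][165:255,170:260,::-1],(600,600),interpolation=cv2.INTER_CUBIC))
E
```

```text
jig (array([0.6299, 0.1704]), array([-1.16,  1.16,  0.09]))
[0.58659971 0.17537274 0.008     ] [0.68559964 0.25486736 0.008     ]
edges along x 0.5636460309873469 0.6532620402749366 centre 0.6084540356311418 jig est 0.6078159196313074 barrel 0.6061263166541031 y end-.09 0.2390181494615198 0.23889449189826453
edges along x 0.5646425279995665 0.6546344931987906 centre 0.6096385105991786 jig est 0.6088120496131578 barrel 0.6071216751081314 y end-.09 0.2362788933621335 0.23635346753093475
```

```bash
python3 -m pendant '[{"dx":0.0216,"dy":-0.026,"dz":0,"rx":0,"ry":0,"rz":0,"hand":0.085},{"dx":0.0216,"dy":-0.026,"dz":0,"rx":0,"ry":0,"rz":0,"hand":0.085},{"dx":0.0216,"dy":-0.026,"dz":0.02,"rx":0,"ry":0,"rz":0,"hand":0.085},{"dx":0.0216,"dy":-0.026,"dz":0.02,"rx":0,"ry":0,"rz":0,"hand":0.085},{"dx":0.0216,"dy":-0.026,"dz":0.02,"rx":0,"ry":0,"rz":0,"hand":0.085},{"dx":0.0216,"dy":-0.026,"dz":0.02,"rx":0,"ry":0,"rz":0,"hand":0.085},{"dx":0.0216,"dy":-0.026,"dz":0.02,"rx":0,"ry":0,"rz":0,"hand":0.085},{"dx":0.0216,"dy":-0.026,"dz":0.02,"rx":0,"ry":0,"rz":0,"hand":0.085},{"dx":0,"dy":0,"dz":0,"rx":0,"ry":0,"rz":0,"hand":0.085},{"dx":0,"dy":0,"dz":0,"rx":0,"ry":0,"rz":0,"hand":0.085},{"dx":0,"dy":0,"dz":0,"rx":0,"ry":0,"rz":0,"hand":0.085}]';  python3 - <<'E'
from h import *
d=shot('w6')
g=d['frame'].astype(int)
mask=((g.min(2)>150)).astype(np.uint8)
n,l,s,c=cv2.connectedComponentsWithStats(mask)
for i in range(1,n):
    if s[i,4]>300:
        x,y,w,h,A=s[i]/.7;print(s[i],c[i]);print(fit(d,.012,.029,[.4353,-.0174],x,x+w,y,None))
to(.4353,-.0174)
E
```

```text
clock: 7.8
position: [0.4354, -0.0171, 0.1138]
ee_rot: [-0.0, 0.056, 0.998, 0.0]
contact_force: [0.7, -0.7, 1.1]
width: 0.0856
gripper_force: 0.0
[ 245  172   74   70 2069] [281.26969551 204.46544224]
(array([ 0.436, -0.015]), array([-0.91,  0.91,  0.07]))
[ 165  341  228   65 9787] [284.47900276 367.98865842]
(array([ 0.582 , -0.0337]), array([ 117.55, -117.5 ,   -8.57]))
[512 341  48  33 565] [546.48672566 350.37345133]
(array([0.6155, 0.2004]), array([-12.22,  12.03,   0.91]))
tool shift mm [ 1.  -0.6 -0. ] TCP [ 0.4364 -0.0169  0.1144] yaw ty 83.65 tilt [0.0011 0.0003]
```

View pics/w6.png

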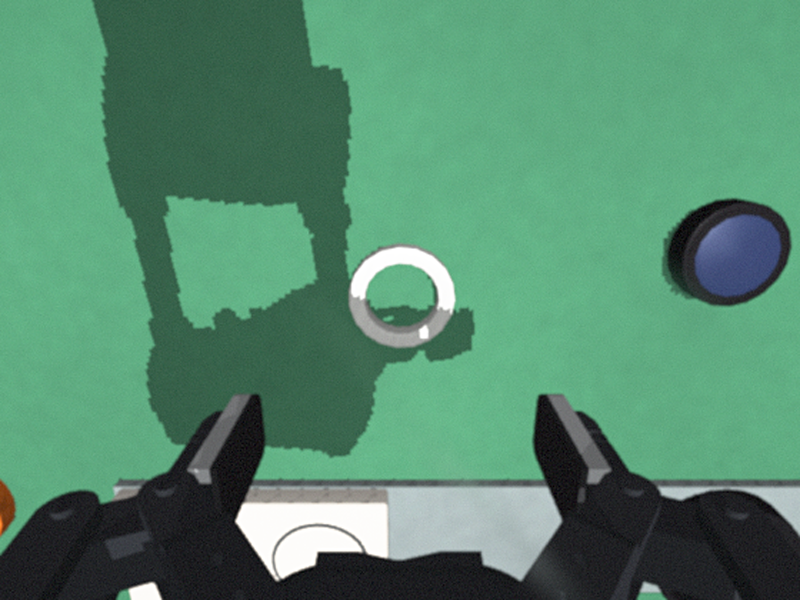

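The ring is at (402,296) between the fingers, and the big lens glass is at (741,252). I'll descend and grip.

```bash
python3 -m pendant '[{"dx":0.0007,"dy":0.0005,"dz":0.036,"rx":0,"ry":0,"rz":0,"hand":0.085},{"dx":0,"dy":0,"dz":0.036,"rx":0,"ry":0,"rz":0,"hand":0.08},{"dx":0,"dy":0,"dz":0.025,"rx":0,"ry":0,"rz":0,"hand":0.075},{"dx":0,"dy":0,"dz":0.013,"rx":0,"ry":0,"rz":0,"hand":0.07},{"dx":0,"dy":0,"dz":0,"rx":0,"ry":0,"rz":0,"hand":0.068},{"dx":0,"dy":0,"dz":0,"rx":0,"ry":0,"rz":0,"hand":0.068},{"dx":0,"dy":0,"dz":0,"rx":0,"ry":0,"rz":0,"hand":0.068}]';  python3 - <<'E'
from h import *
to(.4358,-.016);shot('w7')
E
python3 -m pendant '[{"dx":0,"dy":0,"dz":0,"rx":0,"ry":0,"rz":0,"hand":0.045},{"dx":0,"dy":0,"dz":0,"rx":0,"ry":0,"rz":0,"hand":0.045},{"dx":0,"dy":0,"dz":0,"rx":0,"ry":0,"rz":0,"hand":0.045},{"dx":0,"dy":0,"dz":0,"rx":0,"ry":0,"rz":0,"hand":0.045},{"dx":0,"dy":0,"dz":0,"rx":0,"ry":0,"rz":0,"hand":0.045},{"dx":0,"dy":0,"dz":0,"rx":0,"ry":0,"rz":0,"hand":0.045}]';  python3 - <<'E'
from h import *
to(.4358,-.016)
E
```

```text
clock: 8.43
position: [0.4365, -0.0163, 0.0052]
ee_rot: [0.001, 0.055, 0.998, -0.0]
contact_force: [-0.2, 0.3, -0.6]
width: 0.0679
gripper_force: 0.0
tool shift mm [ 0.7  0.3 -0. ] TCP [ 0.4365 -0.0163  0.0052] yaw ty 83.71 tilt [ 0.0027 -0.0004]
clock: 8.98
position: [0.4361, -0.0166, 0.0065]
ee_rot: [0.002, 0.055, 0.998, -0.0]
contact_force: [-1.2, 0.8, 11.5]
width: 0.054
gripper_force: 39.8
tool shift mm [ 0.4  0.6 -0. ] TCP [ 0.4361 -0.0166  0.0065] yaw ty 83.64 tilt [ 0.0044 -0.0004]
```

View pics/w7.png

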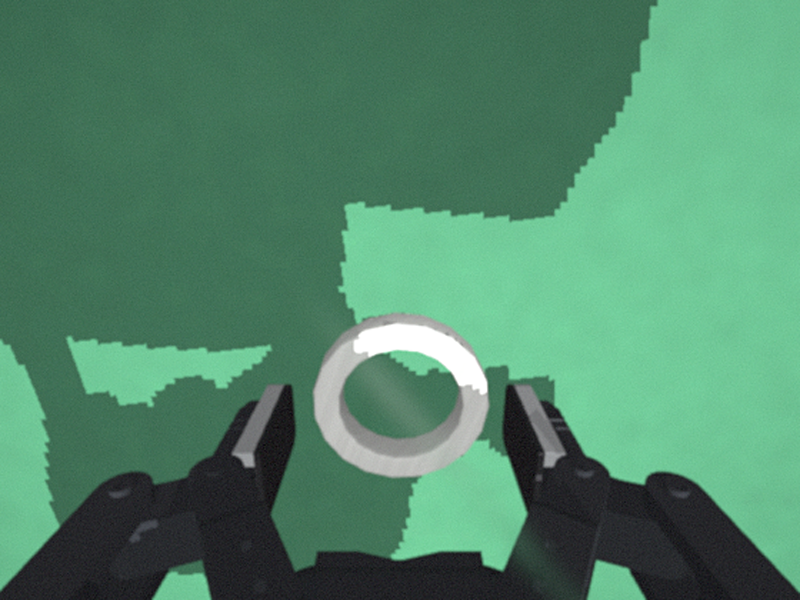

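The ring was central between the pads at (402,395) before closing. The width of 54 mm for a 58 mm ring is odd, so I'll lift a little and look.

```bash
python3 -m pendant '[{"dx":0,"dy":0,"dz":-0.01,"rx":0,"ry":0,"rz":0,"hand":0.045},{"dx":0,"dy":0,"dz":-0.03,"rx":0,"ry":0,"rz":0,"hand":0.045},{"dx":0,"dy":0,"dz":-0.03,"rx":0,"ry":0,"rz":0,"hand":0.045},{"dx":0,"dy":0,"dz":0,"rx":0,"ry":0,"rz":0,"hand":0.045},{"dx":0,"dy":0,"dz":0,"rx":0,"ry":0,"rz":0,"hand":0.045}]';  python3 - <<'E'
from h import *
to(.4358,-.016);shot('w8')
E
```

```text
clock: 9.4
position: [0.4364, -0.0169, 0.0767]
ee_rot: [0.003, 0.055, 0.998, -0.0]
contact_force: [-0.5, 0.5, -1.0]
width: 0.054
gripper_force: 42.0
tool shift mm [ 0.7  0.8 -0. ] TCP [ 0.4364 -0.0169  0.0767] yaw ty 83.65 tilt [ 0.0064 -0.0012]
```

View pics/w8.png

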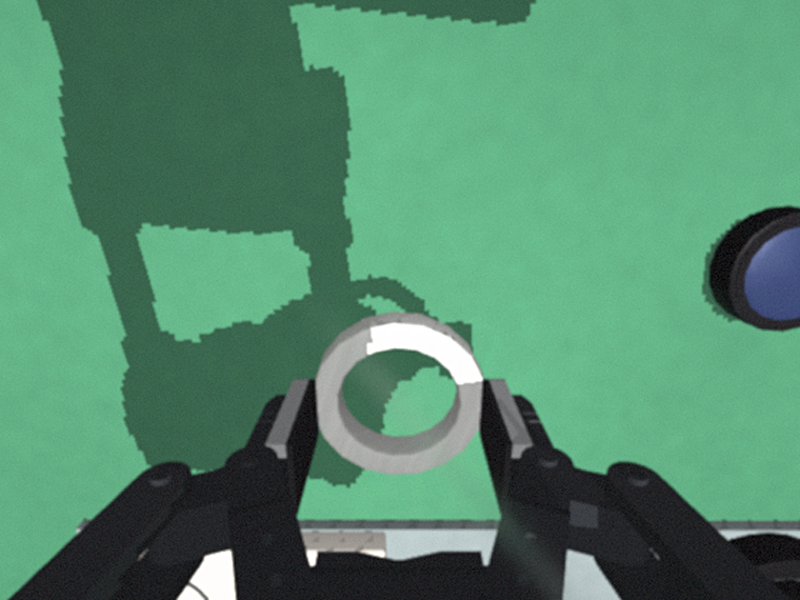

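The ring is held level at (400,392). I'm taking it to the barrel.

```bash
python3 -m pendant '[{"dx":-0.0214,"dy":0.0259,"dz":-0.02,"rx":0,"ry":0,"rz":0,"hand":0.045},{"dx":-0.0214,"dy":0.0259,"dz":-0.02,"rx":0,"ry":0,"rz":0,"hand":0.045},{"dx":-0.0214,"dy":0.0259,"dz":-0.01,"rx":0,"ry":0,"rz":0,"hand":0.045},{"dx":-0.0214,"dy":0.0259,"dz":0,"rx":0,"ry":0,"rz":0,"hand":0.045},{"dx":-0.0214,"dy":0.0259,"dz":0,"rx":0,"ry":0,"rz":0,"hand":0.045},{"dx":-0.0214,"dy":0.0259,"dz":0,"rx":0,"ry":0,"rz":0,"hand":0.045},{"dx":-0.0214,"dy":0.0259,"dz":0,"rx":0,"ry":0,"rz":0,"hand":0.045},{"dx":-0.0214,"dy":0.0259,"dz":0,"rx":0,"ry":0,"rz":0,"hand":0.045},{"dx":0,"dy":0,"dz":0.02,"rx":0,"ry":0,"rz":0,"hand":0.045},{"dx":0,"dy":0,"dz":0.015,"rx":0,"ry":0,"rz":0,"hand":0.045},{"dx":0,"dy":0,"dz":0,"rx":0,"ry":0,"rz":0,"hand":0.045},{"dx":0,"dy":0,"dz":0,"rx":0,"ry":0,"rz":0,"hand":0.045}]';  python3 - <<'E'
from h import *
shot('w9');to(.6296,.1703,.0795)
E
```

```text
clock: 10.45
position: [0.6259, 0.1702, 0.0869]
ee_rot: [-0.003, 0.055, 0.998, -0.001]
contact_force: [-0.4, -0.1, -0.5]
width: 0.0534
gripper_force: 42.2
tool shift mm [-2.7  0.4  8.9] TCP [0.6269 0.1702 0.0884] yaw ty 83.64 tilt [-0.0022 -0.0003]
```

View pics/w9.png

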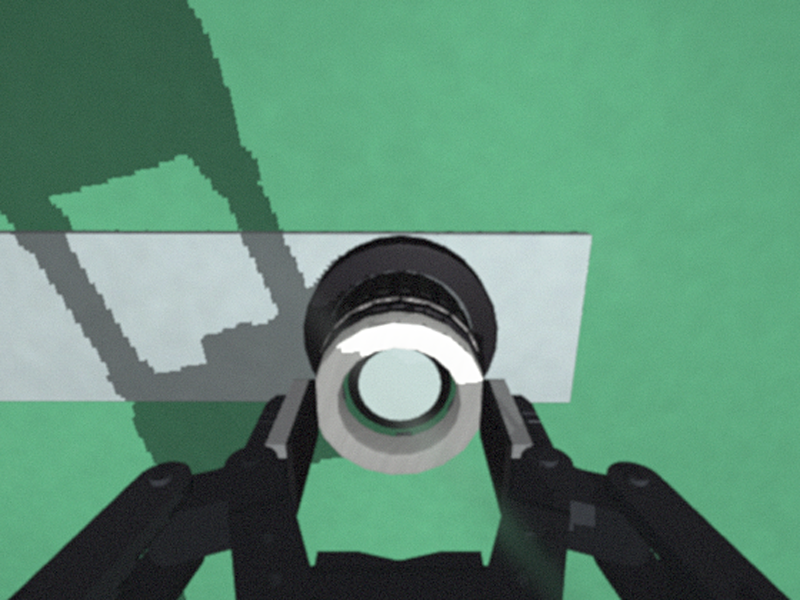

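The ring is centred sideways on the barrel, glass at (400,385) and ring at (400,392). I'm lowering it.

```bash
python3 -m pendant '[{"dx":0,"dy":0,"dz":0.004,"rx":0,"ry":0,"rz":0,"hand":0.045},{"dx":0,"dy":0,"dz":0.002,"rx":0,"ry":0,"rz":0,"hand":0.045},{"dx":0,"dy":0,"dz":0,"rx":0,"ry":0,"rz":0,"hand":0.045},{"dx":0,"dy":0,"dz":0,"rx":0,"ry":0,"rz":0,"hand":0.045},{"dx":0,"dy":0,"dz":0,"rx":0,"ry":0,"rz":0,"hand":0.045}]';  python3 - <<'E'
from h import *
shot('w10');to(.6296,.1703,.0795)
E
```

```text
clock: 10.92
position: [0.6278, 0.1703, 0.0839]
ee_rot: [0.0, 0.056, 0.998, 0.0]
contact_force: [-0.1, -0.3, -0.6]
width: 0.0541
gripper_force: 42.2
tool shift mm [-1.8  0.1  4.3] TCP [0.6278 0.1704 0.0838] yaw ty 83.64 tilt [0.0008 0.0002]
```

```bash
python3 -m pendant '[{"dx":-0.0016,"dy":0,"dz":0.002,"rx":0,"ry":0,"rz":0,"hand":0.045},{"dx":0,"dy":0,"dz":0.0015,"rx":0,"ry":0,"rz":0,"hand":0.045},{"dx":0,"dy":0,"dz":0.001,"rx":0,"ry":0,"rz":0,"hand":0.045},{"dx":0,"dy":0,"dz":0,"rx":0,"ry":0,"rz":0,"hand":0.045},{"dx":0,"dy":0,"dz":0,"rx":0,"ry":0,"rz":0,"hand":0.045}]';  python3 - <<'E'
from h import *
to(.6296,.1703,.0795)
E
```

```text
clock: 11.38
position: [0.6297, 0.1703, 0.0798]
ee_rot: [0.001, 0.055, 0.998, 0.0]
contact_force: [-0.8, -1.4, 5.4]
width: 0.0535
gripper_force: 43.9
tool shift mm [0.1 0.  0.3] TCP [0.6297 0.1703 0.0798] yaw ty 83.65 tilt [0.0014 0.0001]
```

```bash
python3 -m pendant '[{"dx":0,"dy":0,"dz":0,"rx":0,"ry":0,"rz":0,"hand":0.075},{"dx":0,"dy":0,"dz":0,"rx":0,"ry":0,"rz":0,"hand":0.075},{"dx":0,"dy":0,"dz":0,"rx":0,"ry":0,"rz":0,"hand":0.075},{"dx":0,"dy":0,"dz":0,"rx":0,"ry":0,"rz":0,"hand":0.075},{"dx":0,"dy":0,"dz":-0.01,"rx":0,"ry":0,"rz":0,"hand":0.08},{"dx":0,"dy":0,"dz":-0.03,"rx":0,"ry":0,"rz":0,"hand":0.085},{"dx":0,"dy":0,"dz":-0.04,"rx":0,"ry":0,"rz":0,"hand":0.085},{"dx":0,"dy":0,"dz":-0.04,"rx":0,"ry":0,"rz":0,"hand":0.085},{"dx":0,"dy":0,"dz":0,"rx":0,"ry":0,"rz":0,"hand":0.085},{"dx":0,"dy":0,"dz":0,"rx":0,"ry":0,"rz":0,"hand":0.085}]';  python3 - <<'E'
from h import *
d=shot('w11');to(.6296,.1703)
im=cv2.resize(d['frame'][:,:,::-1],(2240,1680),interpolation=cv2.INTER_CUBIC)
for z,r,c in [(.085,.029,(.6296,.1703)),(.028,.045,(.6299,.1704))]:
    pts=[np.array(w2pix(d,[c[0]+r*np.cos(a),c[1]+r*np.sin(a),z]))*4 for a in np.linspace(0,6.283,90)]
    cv2.polylines(im,[np.int32(np.round(pts))],True,(0,0,255),1)
cv2.imwrite('pics/w11c.png',im[500:1100,720:1520])
E
```

```text
clock: 12.22
position: [0.6312, 0.1706, 0.2031]
ee_rot: [0.004, 0.055, 0.998, 0.001]
contact_force: [-0.1, 0.5, -0.9]
width: 0.0851
gripper_force: 0.0
tool shift mm [-0. -0. -0.] TCP [0.6296 0.1703 0.2005] yaw ty 83.65 tilt [0.0028 0.0005]
```

View pics/w11c.png

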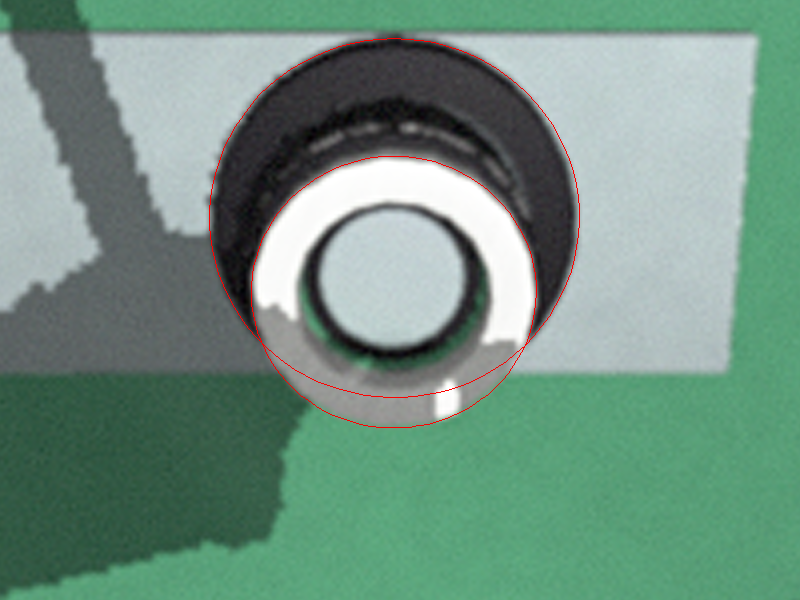

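Ring and barrel sit centred: the overlays at (393,292) and (395,218) coincide with their edges. All 14 views are used, so I'll measure by code from here. Next is the big lens.

```bash
cat >> h.py <<'E'
def blue(d,z,amin=150):
    h=cv2.cvtColor(d['frame'],cv2.COLOR_RGB2HSV);k=cv2.inRange(h,(108,60,40),(135,255,255))
    k=cv2.morphologyEx(k,cv2.MORPH_CLOSE,np.ones((5,5)))
    n,l,s,c=cv2.connectedComponentsWithStats(k)
    for i in range(1,n):
        if s[i,4]>amin: 
            x,y,w,hh=s[i,:4];print('blue',s[i],c[i].round(1),'bbox c',pix2w(d,x+w/2-.5,y+hh/2-.5,z).round(4),'centroid',pix2w(d,*c[i],z).round(4))
E
python3 -m pendant '[{"dx":0.0326,"dy":-0.0059,"dz":0,"rx":0,"ry":0,"rz":0,"hand":0.085},{"dx":0.0326,"dy":-0.0059,"dz":0,"rx":0,"ry":0,"rz":0,"hand":0.085},{"dx":0.0326,"dy":-0.0059,"dz":0.02,"rx":0,"ry":0,"rz":0,"hand":0.085},{"dx":0.0326,"dy":-0.0059,"dz":0.02,"rx":0,"ry":0,"rz":0,"hand":0.085},{"dx":0.0326,"dy":-0.0059,"dz":0.02,"rx":0,"ry":0,"rz":0,"hand":0.085},{"dx":0.0326,"dy":-0.0059,"dz":0.02,"rx":0,"ry":0,"rz":0,"hand":0.085},{"dx":0,"dy":0,"dz":0,"rx":0,"ry":0,"rz":0,"hand":0.085},{"dx":0,"dy":0,"dz":0,"rx":0,"ry":0,"rz":0,"hand":0.085},{"dx":0,"dy":0,"dz":0,"rx":0,"ry":0,"rz":0,"hand":0.085}]';  python3 - <<'E'
from h import *
import pickle
print('w6');blue(pickle.load(open('w6.pkl','rb')),.0175)
d=shot('w12');to(.4318,.1567);blue(d,.0175)
g=cv2.cvtColor(d['frame'],cv2.COLOR_RGB2GRAY).astype(int)
# dark mount bbox in finger-free window
k=(g[100:330,190:380]<60).astype(np.uint8);n,l,s,c=cv2.connectedComponentsWithStats(k)
for i in range(1,n):
    if s[i,4]>300: print('dark',s[i]+[190,100,0,0,0])
E
```

```text
clock: 13.02
position: [0.431, 0.1567, 0.1183]
ee_rot: [-0.0, 0.055, 0.998, -0.0]
contact_force: [0.8, -0.3, 0.3]
width: 0.0852
gripper_force: 0.0
w6
blue [ 486  147   61   61 2770] [516.1 178.4] bbox c [0.4286 0.1575 0.0175] centroid [0.4297 0.1577 0.0175]
tool shift mm [ 0.6 -0.3 -0. ] TCP [0.4324 0.157  0.119 ] yaw ty 83.64 tilt [0.0016 0.0004]
blue [ 450  133   36   36 1002] [467.5 150.8] bbox c [0.4016 0.2971 0.0175] centroid [0.4018 0.2971 0.0175]
blue [ 253  181   57   54 2409] [281.3 207. ] bbox c [0.43   0.1582 0.0175] centroid [0.4296 0.1585 0.0175]
dark [ 246  170   70   71 2139]
```

```bash
python3 -m pendant '[{"dx":0.0025,"dy":0.001,"dz":0.036,"rx":0,"ry":0,"rz":0,"hand":0.085},{"dx":0,"dy":0,"dz":0.036,"rx":0,"ry":0,"rz":0,"hand":0.08},{"dx":0,"dy":0,"dz":0.026,"rx":0,"ry":0,"rz":0,"hand":0.075},{"dx":0,"dy":0,"dz":0.0145,"rx":0,"ry":0,"rz":0,"hand":0.07},{"dx":0,"dy":0,"dz":0,"rx":0,"ry":0,"rz":0,"hand":0.068},{"dx":0,"dy":0,"dz":0,"rx":0,"ry":0,"rz":0,"hand":0.068}]';  python3 -m pendant '[{"dx":0,"dy":0,"dz":0,"rx":0,"ry":0,"rz":0,"hand":0.04},{"dx":0,"dy":0,"dz":0,"rx":0,"ry":0,"rz":0,"hand":0.04},{"dx":0,"dy":0,"dz":0,"rx":0,"ry":0,"rz":0,"hand":0.04},{"dx":0,"dy":0,"dz":0,"rx":0,"ry":0,"rz":0,"hand":0.04},{"dx":0,"dy":0,"dz":0,"rx":0,"ry":0,"rz":0,"hand":0.04},{"dx":0,"dy":0,"dz":0,"rx":0,"ry":0,"rz":0,"hand":0.04},{"dx":0,"dy":0,"dz":0,"rx":0,"ry":0,"rz":0,"hand":0.04}]';  python3 - <<'E'
from h import *
to(.430,.1583);blue(shot('w13'),.0175)
E
```

```text
clock: 13.57
position: [0.4302, 0.1582, 0.0061]
ee_rot: [0.0, 0.056, 0.998, 0.0]
contact_force: [0.4, 0.5, -0.1]
width: 0.0678
gripper_force: 0.0
clock: 14.15
position: [0.4308, 0.1584, 0.0079]
ee_rot: [0.003, 0.055, 0.998, 0.001]
contact_force: [2.3, 0.3, 7.0]
width: 0.0534
gripper_force: 42.4
tool shift mm [ 0.8 -0.2 -0. ] TCP [0.4308 0.1584 0.0079] yaw ty 83.65 tilt [0.0053 0.001 ]
blue [ 232  243   95   84 5895] [278.2 283.6] bbox c [0.429  0.1585 0.0175] centroid [0.4285 0.1582 0.0175]
```

```bash
python3 -m pendant '[{"dx":0,"dy":0,"dz":-0.02,"rx":0,"ry":0,"rz":0,"hand":0.04},{"dx":0,"dy":0,"dz":-0.03,"rx":0,"ry":0,"rz":0,"hand":0.04},{"dx":-0.0248,"dy":-0.028,"dz":-0.01,"rx":0,"ry":0,"rz":0,"hand":0.04},{"dx":-0.0248,"dy":-0.028,"dz":0,"rx":0,"ry":0,"rz":0,"hand":0.04},{"dx":-0.0248,"dy":-0.028,"dz":0,"rx":0,"ry":0,"rz":0,"hand":0.04},{"dx":-0.0248,"dy":-0.028,"dz":0,"rx":0,"ry":0,"rz":0,"hand":0.04},{"dx":-0.0248,"dy":-0.028,"dz":0,"rx":0,"ry":0,"rz":0,"hand":0.04},{"dx":-0.0248,"dy":-0.028,"dz":0,"rx":0,"ry":0,"rz":0,"hand":0.04},{"dx":-0.0248,"dy":-0.028,"dz":0,"rx":0,"ry":0,"rz":0,"hand":0.04},{"dx":-0.0248,"dy":-0.028,"dz":0,"rx":0,"ry":0,"rz":0,"hand":0.04},{"dx":0,"dy":0,"dz":0.02,"rx":0,"ry":0,"rz":0,"hand":0.04},{"dx":0,"dy":0,"dz":0,"rx":0,"ry":0,"rz":0,"hand":0.04}]';  python3 -m pendant '[{"dx":0,"dy":0,"dz":0.008,"rx":0,"ry":0,"rz":0,"hand":0.04},{"dx":0,"dy":0,"dz":0,"rx":0,"ry":0,"rz":0,"hand":0.04},{"dx":0,"dy":0,"dz":0,"rx":0,"ry":0,"rz":0,"hand":0.04},{"dx":0,"dy":0,"dz":0,"rx":0,"ry":0,"rz":0,"hand":0.04},{"dx":0,"dy":0,"dz":0,"rx":0,"ry":0,"rz":0,"hand":0.04}]'; python3 - <<'E'
from h import *
shot('w14');to(.6024,-.0861,.0305)
E
```

```text
clock: 15.2
position: [0.6003, -0.0884, 0.0439]
ee_rot: [-0.002, 0.057, 0.998, 0.0]
contact_force: [-2.3, 0.2, -2.8]
width: 0.053
gripper_force: 42.4
clock: 15.62
position: [0.6011, -0.0859, 0.0391]
ee_rot: [0.001, 0.055, 0.998, -0.0]
contact_force: [-0.0, 0.6, -0.9]
width: 0.0533
gripper_force: 42.5
tool shift mm [-1.3  0.1  8.6] TCP [ 0.6011 -0.0861  0.0391] yaw ty 83.7 tilt [ 0.0013 -0.0002]
```

```bash
python3 -m pendant '[{"dx":-0.0013,"dy":0,"dz":0.003,"rx":0,"ry":0,"rz":0,"hand":0.04},{"dx":0,"dy":0,"dz":0.002,"rx":0,"ry":0,"rz":0,"hand":0.04},{"dx":0,"dy":0,"dz":0.001,"rx":0,"ry":0,"rz":0,"hand":0.04},{"dx":0,"dy":0,"dz":0.001,"rx":0,"ry":0,"rz":0,"hand":0.04},{"dx":0,"dy":0,"dz":0.001,"rx":0,"ry":0,"rz":0,"hand":0.04},{"dx":0,"dy":0,"dz":0,"rx":0,"ry":0,"rz":0,"hand":0.04},{"dx":0,"dy":0,"dz":0,"rx":0,"ry":0,"rz":0,"hand":0.04}]'; python3 - <<'E'
from h import *
shot('w14');to(.6024,-.0861,.0305)
E
```

```text
clock: 16.25
position: [0.6021, -0.0867, 0.031]
ee_rot: [0.0, 0.055, 0.998, 0.0]
contact_force: [-1.3, 1.2, 5.4]
width: 0.0533
gripper_force: 43.1
tool shift mm [-0.3  0.6  0.5] TCP [ 0.6021 -0.0867  0.031 ] yaw ty 83.65 tilt [0.     0.0002]
```

```bash
python3 -m pendant '[{"dx":0,"dy":0,"dz":0,"rx":0,"ry":0,"rz":0,"hand":0.07},{"dx":0,"dy":0,"dz":0,"rx":0,"ry":0,"rz":0,"hand":0.07},{"dx":0,"dy":0,"dz":0,"rx":0,"ry":0,"rz":0,"hand":0.07},{"dx":0,"dy":0,"dz":0,"rx":0,"ry":0,"rz":0,"hand":0.07},{"dx":0,"dy":0,"dz":-0.01,"rx":0,"ry":0,"rz":0,"hand":0.075},{"dx":0,"dy":0,"dz":-0.03,"rx":0,"ry":0,"rz":0,"hand":0.085},{"dx":0,"dy":0,"dz":-0.03,"rx":0,"ry":0,"rz":0,"hand":0.085},{"dx":0,"dy":0,"dz":-0.03,"rx":0,"ry":0,"rz":0,"hand":0.085},{"dx":0,"dy":0,"dz":0,"rx":0,"ry":0,"rz":0,"hand":0.085},{"dx":0,"dy":0,"dz":0,"rx":0,"ry":0,"rz":0,"hand":0.085},{"dx":0,"dy":0,"dz":0,"rx":0,"ry":0,"rz":0,"hand":0.085}]';  python3 - <<'E'
from h import *
d=shot('w15');to(.4018,.2973);blue(d,.0405)
# white block extents (in mask) and drawn circles
g=d['frame'].min(2);k=(g>190).astype(np.uint8);n,l,s,c=cv2.connectedComponentsWithStats(k)
for i in range(1,n):
    if s[i,4]>800: print('white',s[i])
cv2.imwrite('bw.png',k*255)
# right circle: dark ring pixels near predicted
for nm,c0 in (('cr',(.5925,-.1694)),('cl',(.6016,-.0862))):
    gg=cv2.GaussianBlur(cv2.cvtColor(d['frame'],cv2.COLOR_RGB2GRAY),(3,3),0).astype(float);pts=[]
    for a in np.linspace(0,2*np.pi,72,endpoint=False):
        rr=np.arange(.0295,.036,.0003) if nm=='cl' else np.arange(.025,.037,.0003)
        uv=np.array([w2pix(d,[c0[0]+r*np.cos(a),c0[1]+r*np.sin(a),.023]) for r in rr])
        if uv.min()<1 or uv[:,0].max()>558 or uv[:,1].max()>330: continue
        v=[gg[int(round(q[1])),int(round(q[0]))] for q in uv]
        i=int(np.argmin(v))
        if 0<i<len(v)-1 and np.median(v)-v[i]>25 and min(v)>50: pts.append([c0[0]+rr[i]*np.cos(a),c0[1]+rr[i]*np.sin(a)])
    pts=np.array(pts);print(nm,len(pts))
    if len(pts)>10:
        q=least_squares(lambda p:np.hypot(pts[:,0]-p[0],pts[:,1]-p[1])-.031,c0,loss='soft_l1',f_scale=.001);print(q.x.round(4),np.abs(q.fun).mean())
E
```

```text
clock: 17.22
position: [0.6018, -0.0866, 0.1304]
ee_rot: [-0.0, 0.055, 0.998, 0.0]
contact_force: [-1.0, -0.2, -0.4]
width: 0.0851
gripper_force: 0.0
tool shift mm [240.7 359.4   0.6] TCP [ 0.6013 -0.0865  0.1296] yaw ty 83.65 tilt [-0.0018  0.0006]
blue [ 250  185   59   56 2586] [278.9 212.3] bbox c [ 0.6009 -0.0867  0.0405] centroid [ 0.6007 -0.0867  0.0405]
white [ 127  149  107   81 3500]
white [ 255  149   83   71 2746]
white [ 136  171   73   55 2796]
cr 72
[ 0.5924 -0.1708] 0.001512236421096144
cl 1
```

```bash
python3 -m pendant '[{"dx":0.0219,"dy":0.0327,"dz":0,"rx":0,"ry":0,"rz":0,"hand":0.085},{"dx":0.0219,"dy":0.0327,"dz":0,"rx":0,"ry":0,"rz":0,"hand":0.085},{"dx":0.0219,"dy":0.0327,"dz":0,"rx":0,"ry":0,"rz":0,"hand":0.085},{"dx":0.0219,"dy":0.0327,"dz":0,"rx":0,"ry":0,"rz":0,"hand":0.085},{"dx":0.0219,"dy":0.0327,"dz":0,"rx":0,"ry":0,"rz":0,"hand":0.085},{"dx":0.0219,"dy":0.0327,"dz":0,"rx":0,"ry":0,"rz":0,"hand":0.085},{"dx":0.0219,"dy":0.0327,"dz":0,"rx":0,"ry":0,"rz":0,"hand":0.085},{"dx":0.0219,"dy":0.0327,"dz":0,"rx":0,"ry":0,"rz":0,"hand":0.085},{"dx":0.0219,"dy":0.0327,"dz":0,"rx":0,"ry":0,"rz":0,"hand":0.085},{"dx":0.0219,"dy":0.0327,"dz":0,"rx":0,"ry":0,"rz":0,"hand":0.085},{"dx":0.0219,"dy":0.0327,"dz":0,"rx":0,"ry":0,"rz":0,"hand":0.085},{"dx":0,"dy":0,"dz":0,"rx":0,"ry":0,"rz":0,"hand":0.06}]';python3 -m pendant '[{"dx":0,"dy":0,"dz":0,"rx":0,"ry":0,"rz":0,"hand":0.06},{"dx":0,"dy":0,"dz":0.02,"rx":0,"ry":0,"rz":0,"hand":0.06},{"dx":0,"dy":0,"dz":0,"rx":0,"ry":0,"rz":0,"hand":0.06},{"dx":0,"dy":0,"dz":0,"rx":0,"ry":0,"rz":0,"hand":0.06},{"dx":0,"dy":0,"dz":0,"rx":0,"ry":0,"rz":0,"hand":0.06}]';  python3 - <<'E'
from h import *
d=shot('w16');blue(d,.0175);to(.4018,.2973)
E
```

```text
clock: 18.27
position: [0.398, 0.3023, 0.129]
ee_rot: [-0.002, 0.053, 0.999, 0.001]
contact_force: [0.2, 0.1, 0.3]
width: 0.075
gripper_force: 0.0
clock: 18.68
position: [0.403, 0.2964, 0.1102]
ee_rot: [-0.0, 0.056, 0.998, -0.0]
contact_force: [0.0, 0.4, 0.9]
width: 0.0601
gripper_force: 0.0
blue [264 194  35  33 890] [281.  210.2] bbox c [0.4012 0.2978 0.0175] centroid [0.4013 0.2978 0.0175]
tool shift mm [ 1.6  0.5 -0. ] TCP [0.4033 0.2967 0.1106] yaw ty 83.56 tilt [ 0.0002 -0.    ]
```

```bash
python3 -m pendant '[{"dx":0.002,"dy":0.0008,"dz":0.035,"rx":0,"ry":0,"rz":0,"hand":0.06},{"dx":0,"dy":0,"dz":0.035,"rx":0,"ry":0,"rz":0,"hand":0.058},{"dx":0,"dy":0,"dz":0.022,"rx":0,"ry":0,"rz":0,"hand":0.054},{"dx":0,"dy":0,"dz":0.0125,"rx":0,"ry":0,"rz":0,"hand":0.05},{"dx":0,"dy":0,"dz":0,"rx":0,"ry":0,"rz":0,"hand":0.048},{"dx":0,"dy":0,"dz":0,"rx":0,"ry":0,"rz":0,"hand":0.048}]';  python3 -m pendant '[{"dx":0,"dy":0,"dz":0,"rx":0,"ry":0,"rz":0,"hand":0.025},{"dx":0,"dy":0,"dz":0,"rx":0,"ry":0,"rz":0,"hand":0.025},{"dx":0,"dy":0,"dz":0,"rx":0,"ry":0,"rz":0,"hand":0.025},{"dx":0,"dy":0,"dz":0,"rx":0,"ry":0,"rz":0,"hand":0.025},{"dx":0,"dy":0,"dz":0,"rx":0,"ry":0,"rz":0,"hand":0.025},{"dx":0,"dy":0,"dz":0,"rx":0,"ry":0,"rz":0,"hand":0.025},{"dx":0,"dy":0,"dz":0,"rx":0,"ry":0,"rz":0,"hand":0.025}]';  python3 - <<'E'
from h import *
to(.4014,.2977);blue(shot('w17'),.0175)
E
```

```text
clock: 19.23
position: [0.4011, 0.2981, 0.0059]
ee_rot: [-0.0, 0.056, 0.998, -0.0]
contact_force: [0.4, -0.3, 0.1]
width: 0.048
gripper_force: 0.0
clock: 19.82
position: [0.402, 0.299, 0.0073]
ee_rot: [0.002, 0.055, 0.998, 0.001]
contact_force: [1.5, -2.0, 6.8]
width: 0.0356
gripper_force: 40.5
tool shift mm [ 0.4 -1.3 -0. ] TCP [0.402  0.299  0.0073] yaw ty 83.66 tilt [0.0032 0.0014]
blue [ 252  264   56   48 1961] [278.4 287. ] bbox c [0.4014 0.2991 0.0175] centroid [0.4011 0.2987 0.0175]
```

```bash
python3 -m pendant '[{"dx":0,"dy":0,"dz":-0.03,"rx":0,"ry":0,"rz":0,"hand":0.025},{"dx":0,"dy":0,"dz":-0.04,"rx":0,"ry":0,"rz":0,"hand":0.025},{"dx":-0.0186,"dy":-0.0342,"dz":-0.02,"rx":0,"ry":0,"rz":0,"hand":0.025},{"dx":-0.0186,"dy":-0.0342,"dz":0,"rx":0,"ry":0,"rz":0,"hand":0.025},{"dx":-0.0186,"dy":-0.0342,"dz":0,"rx":0,"ry":0,"rz":0,"hand":0.025},{"dx":-0.0186,"dy":-0.0342,"dz":0,"rx":0,"ry":0,"rz":0,"hand":0.025},{"dx":-0.0186,"dy":-0.0342,"dz":0,"rx":0,"ry":0,"rz":0,"hand":0.025},{"dx":-0.0186,"dy":-0.0342,"dz":0,"rx":0,"ry":0,"rz":0,"hand":0.025},{"dx":-0.0186,"dy":-0.0342,"dz":0,"rx":0,"ry":0,"rz":0,"hand":0.025},{"dx":-0.0186,"dy":-0.0342,"dz":0,"rx":0,"ry":0,"rz":0,"hand":0.025}]';  python3 -m pendant '[{"dx":-0.0186,"dy":-0.0342,"dz":0,"rx":0,"ry":0,"rz":0,"hand":0.025},{"dx":-0.0186,"dy":-0.0342,"dz":0,"rx":0,"ry":0,"rz":0,"hand":0.025},{"dx":-0.0186,"dy":-0.0342,"dz":0,"rx":0,"ry":0,"rz":0,"hand":0.025},{"dx":-0.0186,"dy":-0.0342,"dz":0,"rx":0,"ry":0,"rz":0,"hand":0.025},{"dx":-0.0186,"dy":-0.0342,"dz":0,"rx":0,"ry":0,"rz":0,"hand":0.025},{"dx":0,"dy":0,"dz":0,"rx":0,"ry":0,"rz":0,"hand":0.025},{"dx":0,"dy":0,"dz":0.03,"rx":0,"ry":0,"rz":0,"hand":0.025},{"dx":0,"dy":0,"dz":0,"rx":0,"ry":0,"rz":0,"hand":0.025},{"dx":0,"dy":0,"dz":0,"rx":0,"ry":0,"rz":0,"hand":0.025},{"dx":0,"dy":0,"dz":0,"rx":0,"ry":0,"rz":0,"hand":0.025}]'; python3 - <<'E'
from h import *
d=shot('w18');to(.5932,-.1698,.0302);blue(d,.0175)
E
```

```text
clock: 20.7
position: [0.5178, 0.01, 0.0952]
ee_rot: [0.0, 0.055, 0.998, 0.0]
contact_force: [0.4, 1.1, -0.1]
width: 0.036
gripper_force: 40.2
clock: 21.53
position: [0.5909, -0.1679, 0.0653]
ee_rot: [-0.0, 0.055, 0.998, 0.0]
contact_force: [-0.3, -0.6, 0.8]
width: 0.0357
gripper_force: 40.3
tool shift mm [-1.9 -1.6 35.6] TCP [ 0.5914 -0.168   0.0658] yaw ty 83.69 tilt [ 0.0011 -0.0003]
blue [ 386  220   80   71 4364] [425.5 255.2] bbox c [ 0.6134 -0.0776  0.0175] centroid [ 0.6135 -0.0776  0.0175]
blue [ 252  264   55   48 1985] [278.8 287.2] bbox c [ 0.6267 -0.172   0.0175] centroid [ 0.6264 -0.1721  0.0175]
```

```bash
python3 -m pendant '[{"dx":-0.0018,"dy":-0.0016,"dz":0.02,"rx":0,"ry":0,"rz":0,"hand":0.025},{"dx":0,"dy":0,"dz":0.01,"rx":0,"ry":0,"rz":0,"hand":0.025},{"dx":0,"dy":0,"dz":0.0025,"rx":0,"ry":0,"rz":0,"hand":0.025},{"dx":0,"dy":0,"dz":0.001,"rx":0,"ry":0,"rz":0,"hand":0.025},{"dx":0,"dy":0,"dz":0.001,"rx":0,"ry":0,"rz":0,"hand":0.025},{"dx":0,"dy":0,"dz":0.001,"rx":0,"ry":0,"rz":0,"hand":0.025},{"dx":0,"dy":0,"dz":0,"rx":0,"ry":0,"rz":0,"hand":0.025},{"dx":0,"dy":0,"dz":0,"rx":0,"ry":0,"rz":0,"hand":0.025}]'; python3 - <<'E'
from h import *
import pickle
to(.5932,-.1698,.0302);blue(pickle.load(open('w18.pkl','rb')),.0405)
E
```

```text
clock: 22.25
position: [0.5932, -0.1702, 0.0303]
ee_rot: [0.001, 0.055, 0.998, -0.0]
contact_force: [-1.2, 1.0, 4.5]
width: 0.0356
gripper_force: 40.6
tool shift mm [0.  0.4 0.1] TCP [ 0.5932 -0.1702  0.0303] yaw ty 83.65 tilt [ 0.0014 -0.0002]
blue [ 386  220   80   71 4364] [425.5 255.2] bbox c [ 0.6006 -0.0874  0.0405] centroid [ 0.6007 -0.0874  0.0405]
blue [ 252  264   55   48 1985] [278.8 287.2] bbox c [ 0.6123 -0.1704  0.0405] centroid [ 0.612  -0.1704  0.0405]
```

Contact, with x and y right. Release opening only to 50 mm, then rise and check.

```bash
python3 -m pendant '[{"dx":0,"dy":0,"dz":0,"rx":0,"ry":0,"rz":0,"hand":0.05},{"dx":0,"dy":0,"dz":0,"rx":0,"ry":0,"rz":0,"hand":0.05},{"dx":0,"dy":0,"dz":0,"rx":0,"ry":0,"rz":0,"hand":0.05},{"dx":0,"dy":0,"dz":0,"rx":0,"ry":0,"rz":0,"hand":0.05},{"dx":0,"dy":0,"dz":-0.01,"rx":0,"ry":0,"rz":0,"hand":0.05},{"dx":0,"dy":0,"dz":-0.03,"rx":0,"ry":0,"rz":0,"hand":0.05},{"dx":0,"dy":0,"dz":-0.04,"rx":0,"ry":0,"rz":0,"hand":0.07},{"dx":0,"dy":0,"dz":-0.04,"rx":0,"ry":0,"rz":0,"hand":0.085},{"dx":0,"dy":0,"dz":-0.03,"rx":0,"ry":0,"rz":0,"hand":0.085},{"dx":0,"dy":0,"dz":0,"rx":0,"ry":0,"rz":0,"hand":0.085},{"dx":0,"dy":0,"dz":0,"rx":0,"ry":0,"rz":0,"hand":0.085},{"dx":0,"dy":0,"dz":0,"rx":0,"ry":0,"rz":0,"hand":0.085}]'; python3 - <<'E'
from h import *
d=shot('w19');to(.4278,-.293);blue(d,.0405)
gg=cv2.GaussianBlur(cv2.cvtColor(d['frame'],cv2.COLOR_RGB2GRAY),(3,3),0).astype(float)
for nm,c0 in (('cr',(.5925,-.1698)),('cl',(.6016,-.0862))):
    pts=[]
    for a in np.linspace(0,2*np.pi,120,endpoint=False):
        rr=np.arange(.0275,.0345,.00025)
        uv=np.float32([w2pix(d,[c0[0]+r*np.cos(a),c0[1]+r*np.sin(a),.023]) for r in rr])
        v=cv2.remap(gg.astype(np.float32),uv[:,0].copy(),uv[:,1].copy(),cv2.INTER_LINEAR).ravel()
        i=int(np.argmin(v))
        if 3<i<len(v)-4 and min(v[:i].max(),v[i:].max())>150 and min(v[:i].max(),v[i:].max())-v[i]>20: pts.append([c0[0]+rr[i]*np.cos(a),c0[1]+rr[i]*np.sin(a)])
    pts=np.array(pts);print(nm,len(pts))
    if len(pts)>10:
        q=least_squares(lambda p:np.hypot(pts[:,0]-p[0],pts[:,1]-p[1])-.031,c0,loss='soft_l1',f_scale=.0005);print(q.x.round(4),np.abs(q.fun).mean().round(5))
E
```

```text
clock: 23.25
position: [0.5921, -0.17, 0.1792]
ee_rot: [-0.0, 0.055, 0.998, 0.0]
contact_force: [-0.0, -0.2, -0.6]
width: 0.0853
gripper_force: 0.0
tool shift mm [ 149.2 -140.5    0.3] TCP [ 0.5917 -0.1699  0.1782] yaw ty 83.64 tilt [-0.0023  0.001 ]
blue [ 349  171   52   51 1915] [374.5 194.7] bbox c [ 0.6024 -0.0872  0.0405] centroid [ 0.6012 -0.0872  0.0405]
blue [264 182  30  28 677] [278.9 195.8] bbox c [ 0.5927 -0.1707  0.0405] centroid [ 0.593  -0.1704  0.0405]
cr 60
[ 0.5928 -0.1713] 0.0005
cl 25
[ 0.6033 -0.0866] 0.00015
```

```bash
python3 -m pendant '[{"dx":0.0249,"dy":-0.0234,"dz":0,"rx":0,"ry":0,"rz":0,"hand":0.085},{"dx":0.0249,"dy":-0.0234,"dz":0,"rx":0,"ry":0,"rz":0,"hand":0.085},{"dx":0.0249,"dy":-0.0234,"dz":0.01,"rx":0,"ry":0,"rz":0,"hand":0.085},{"dx":0.0249,"dy":-0.0234,"dz":0.01,"rx":0,"ry":0,"rz":0,"hand":0.085},{"dx":0.0249,"dy":-0.0234,"dz":0.02,"rx":0,"ry":0,"rz":0,"hand":0.085},{"dx":0.0249,"dy":-0.0234,"dz":0.02,"rx":0,"ry":0,"rz":0,"hand":0.085},{"dx":0,"dy":0,"dz":0,"rx":0,"ry":0,"rz":0,"hand":0.085},{"dx":0,"dy":0,"dz":0,"rx":0,"ry":0,"rz":0,"hand":0.085},{"dx":0,"dy":0,"dz":0,"rx":0,"ry":0,"rz":0,"hand":0.085}]'; cat >> h.py <<'E'
def dish(d,c0,zt=.014,vmax=275):
    f=d['frame'].astype(int);h=cv2.cvtColor(d['frame'],cv2.COLOR_RGB2HSV)
    k=((h[:,:,1]<55)&(h[:,:,2]>75)).astype(np.uint8);k[vmax:]=0
    k=cv2.morphologyEx(k,cv2.MORPH_CLOSE,np.ones((5,5)))
    n,l,s,c=cv2.connectedComponentsWithStats(k)
    for i in range(1,n):
        if s[i,4]>2000:
            x,y,w,hh=s[i,:4]/.7;print('dish blob',s[i],[round(q,1) for q in c[i]],fit(d,zt,.033,c0,x,x+w,None,y+hh),fit(d,zt,.033,c0,x,x+w,y,None))
E
python3 - <<'E'
from h import *
d=shot('w20');to(.4278,-.293);dish(d,[.4278,-.293])
E
```

```text
clock: 24.05
position: [0.4285, -0.293, 0.1184]
ee_rot: [-0.001, 0.056, 0.998, 0.001]
contact_force: [1.0, 0.1, -0.1]
width: 0.0851
gripper_force: 0.0
tool shift mm [ 1.5 -0.2 -0. ] TCP [ 0.4293 -0.293   0.119 ] yaw ty 83.66 tilt [0.0001 0.0007]
dish blob [ 235  164   85   83 5480] [np.float64(277.2), np.float64(205.1)] (array([ 0.4292, -0.2942]), array([ 0.14, -0.14, -0.01])) (array([ 0.4271, -0.294 ]), array([-0.01,  0.01,  0.  ]))
```

```bash
python3 -m pendant '[{"dx":0.0007,"dy":-0.0012,"dz":0.036,"rx":0,"ry":0,"rz":0,"hand":0.085},{"dx":0,"dy":0,"dz":0.036,"rx":0,"ry":0,"rz":0,"hand":0.085},{"dx":0,"dy":0,"dz":0.028,"rx":0,"ry":0,"rz":0,"hand":0.085},{"dx":0,"dy":0,"dz":0.015,"rx":0,"ry":0,"rz":0,"hand":0.085},{"dx":0,"dy":0,"dz":0,"rx":0,"ry":0,"rz":0,"hand":0.08},{"dx":0,"dy":0,"dz":0,"rx":0,"ry":0,"rz":0,"hand":0.08}]';  python3 -m pendant '[{"dx":0,"dy":0,"dz":0,"rx":0,"ry":0,"rz":0,"hand":0.05},{"dx":0,"dy":0,"dz":0,"rx":0,"ry":0,"rz":0,"hand":0.05},{"dx":0,"dy":0,"dz":0,"rx":0,"ry":0,"rz":0,"hand":0.05},{"dx":0,"dy":0,"dz":0,"rx":0,"ry":0,"rz":0,"hand":0.05},{"dx":0,"dy":0,"dz":0,"rx":0,"ry":0,"rz":0,"hand":0.05},{"dx":0,"dy":0,"dz":0,"rx":0,"ry":0,"rz":0,"hand":0.05},{"dx":0,"dy":0,"dz":0,"rx":0,"ry":0,"rz":0,"hand":0.05}]';  python3 - <<'E'
from h import *
to(.4285,-.2941);d=shot('w21')
E
python3 -m pendant '[{"dx":0,"dy":0,"dz":-0.02,"rx":0,"ry":0,"rz":0,"hand":0.05},{"dx":0,"dy":0,"dz":-0.04,"rx":0,"ry":0,"rz":0,"hand":0.05},{"dx":0,"dy":0,"dz":-0.04,"rx":0,"ry":0,"rz":0,"hand":0.05},{"dx":0,"dy":0,"dz":0,"rx":0,"ry":0,"rz":0,"hand":0.05},{"dx":0,"dy":0,"dz":0,"rx":0,"ry":0,"rz":0,"hand":0.05}]';  python3 - <<'E'
from h import *
to(.6142,.0208);d=shot('w22')
d['T'][2,3]-=.1;dish(d,[.4285,-.2941],.014,420)
E
```

```text
clock: 24.6
position: [0.4288, -0.2937, 0.0041]
ee_rot: [-0.0, 0.055, 0.999, 0.0]
contact_force: [-0.6, -0.6, 0.0]
width: 0.0803
gripper_force: 0.0
clock: 25.18
position: [0.4296, -0.2951, 0.0064]
ee_rot: [0.002, 0.055, 0.998, -0.001]
contact_force: [1.4, 2.1, 6.8]
width: 0.0621
gripper_force: 43.1
tool shift mm [ 1.2  0.9 -0. ] TCP [ 0.4296 -0.2951  0.0064] yaw ty 83.64 tilt [ 0.004  -0.0023]
clock: 25.65
position: [0.4296, -0.296, 0.1076]
ee_rot: [0.003, 0.055, 0.998, -0.003]
contact_force: [-0.0, 0.5, -1.7]
width: 0.0615
gripper_force: 44.2
tool shift mm [-148.4  335.2   -0.6] TCP [ 0.4296 -0.296   0.1076] yaw ty 83.65 tilt [ 0.0059 -0.0054]
dish blob [  173   209   213   136 15845] [np.float64(278.7), np.float64(276.9)] (array([ 0.4277, -0.2956]), array([ 50.45, -50.2 ,  -9.42])) (array([ 0.4233, -0.2951]), array([ 49.48, -49.22,  -6.95]))
dish blob [ 404  316  156   56 4306] [np.float64(501.8), np.float64(334.4)] (array([ 0.4582, -0.2012]), array([ 11.35, -10.99,  -2.13])) (array([ 0.4901, -0.1983]), array([ 17.53, -17.01,  -2.53]))
```

```bash
python3 -m pendant '[{"dx":-0.0148,"dy":0.0335,"dz":0,"rx":0,"ry":0,"rz":0,"hand":0.05},{"dx":-0.0148,"dy":0.0335,"dz":0,"rx":0,"ry":0,"rz":0,"hand":0.05},{"dx":-0.0148,"dy":0.0335,"dz":0,"rx":0,"ry":0,"rz":0,"hand":0.05},{"dx":-0.0148,"dy":0.0335,"dz":0,"rx":0,"ry":0,"rz":0,"hand":0.05},{"dx":-0.0148,"dy":0.0335,"dz":0,"rx":0,"ry":0,"rz":0,"hand":0.05},{"dx":-0.0148,"dy":0.0335,"dz":0,"rx":0,"ry":0,"rz":0,"hand":0.05},{"dx":-0.0148,"dy":0.0335,"dz":0,"rx":0,"ry":0,"rz":0,"hand":0.05},{"dx":-0.0148,"dy":0.0335,"dz":0,"rx":0,"ry":0,"rz":0,"hand":0.05},{"dx":-0.0148,"dy":0.0335,"dz":0,"rx":0,"ry":0,"rz":0,"hand":0.05},{"dx":-0.0148,"dy":0.0335,"dz":0,"rx":0,"ry":0,"rz":0,"hand":0.05},{"dx":0,"dy":0,"dz":0,"rx":0,"ry":0,"rz":0,"hand":0.05}]'; python3 -m pendant '[{"dx":0,"dy":0,"dz":0.03,"rx":0,"ry":0,"rz":0,"hand":0.05},{"dx":0,"dy":0,"dz":0.03,"rx":0,"ry":0,"rz":0,"hand":0.05},{"dx":0,"dy":0,"dz":0,"rx":0,"ry":0,"rz":0,"hand":0.05},{"dx":0,"dy":0,"dz":0,"rx":0,"ry":0,"rz":0,"hand":0.05},{"dx":0,"dy":0,"dz":0,"rx":0,"ry":0,"rz":0,"hand":0.05}]'; python3 - <<'E'
from h import *
shot('w23');to(.6143,.021,.0144)
E
```

```text
clock: 26.62
position: [0.6142, 0.0281, 0.1022]
ee_rot: [0.0, 0.053, 0.999, 0.002]
contact_force: [0.4, -0.7, -1.1]
width: 0.0619
gripper_force: 44.3
clock: 27.03
position: [0.612, 0.0218, 0.0444]
ee_rot: [-0.0, 0.056, 0.998, -0.0]
contact_force: [1.1, -0.9, -0.4]
width: 0.0617
gripper_force: 44.5
tool shift mm [-1.5 -0.6 30.9] TCP [0.6128 0.0217 0.0453] yaw ty 83.62 tilt [ 0.0017 -0.0001]
```

```bash
python3 -m pendant '[{"dx":-0.0015,"dy":-0.0006,"dz":0.015,"rx":0,"ry":0,"rz":0,"hand":0.05},{"dx":0,"dy":0,"dz":0.01,"rx":0,"ry":0,"rz":0,"hand":0.05},{"dx":0,"dy":0,"dz":0.003,"rx":0,"ry":0,"rz":0,"hand":0.05},{"dx":0,"dy":0,"dz":0.001,"rx":0,"ry":0,"rz":0,"hand":0.05},{"dx":0,"dy":0,"dz":0.001,"rx":0,"ry":0,"rz":0,"hand":0.05},{"dx":0,"dy":0,"dz":0,"rx":0,"ry":0,"rz":0,"hand":0.05},{"dx":0,"dy":0,"dz":0,"rx":0,"ry":0,"rz":0,"hand":0.05},{"dx":0,"dy":0,"dz":0,"rx":0,"ry":0,"rz":0,"hand":0.05}]'; python3 - <<'E'
from h import *
to(.6143,.021,.0144)
E
```

```text
clock: 27.75
position: [0.6138, 0.0214, 0.0149]
ee_rot: [0.0, 0.055, 0.998, 0.0]
contact_force: [-0.7, 0.1, -0.9]
width: 0.0615
gripper_force: 44.5
tool shift mm [-0.6 -0.4  0.5] TCP [0.6138 0.0214 0.0149] yaw ty 83.65 tilt [ 0.001 -0.   ]
```

```bash
python3 -m pendant '[{"dx":-0.0004,"dy":-0.0004,"dz":0.001,"rx":0,"ry":0,"rz":0,"hand":0.05},{"dx":0,"dy":0,"dz":0.001,"rx":0,"ry":0,"rz":0,"hand":0.05},{"dx":0,"dy":0,"dz":0,"rx":0,"ry":0,"rz":0,"hand":0.05},{"dx":0,"dy":0,"dz":0,"rx":0,"ry":0,"rz":0,"hand":0.05}]'; python3 -m pendant '[{"dx":0,"dy":0,"dz":0,"rx":0,"ry":0,"rz":0,"hand":0.078},{"dx":0,"dy":0,"dz":0,"rx":0,"ry":0,"rz":0,"hand":0.078},{"dx":0,"dy":0,"dz":0,"rx":0,"ry":0,"rz":0,"hand":0.078},{"dx":0,"dy":0,"dz":0,"rx":0,"ry":0,"rz":0,"hand":0.078},{"dx":0,"dy":0,"dz":-0.01,"rx":0,"ry":0,"rz":0,"hand":0.078},{"dx":0,"dy":0,"dz":-0.03,"rx":0,"ry":0,"rz":0,"hand":0.08},{"dx":0,"dy":0,"dz":-0.04,"rx":0,"ry":0,"rz":0,"hand":0.085},{"dx":0,"dy":0,"dz":-0.04,"rx":0,"ry":0,"rz":0,"hand":0.085},{"dx":0,"dy":0,"dz":-0.04,"rx":0,"ry":0,"rz":0,"hand":0.085},{"dx":0,"dy":0,"dz":0,"rx":0,"ry":0,"rz":0,"hand":0.085},{"dx":0,"dy":0,"dz":0,"rx":0,"ry":0,"rz":0,"hand":0.085},{"dx":0,"dy":0,"dz":0,"rx":0,"ry":0,"rz":0,"hand":0.085}]'; python3 - <<'E'
from h import *
d=shot('w24');to(.6143,.021);blue(d,.0405)
import sys
g=cv2.cvtColor(d['frame'],cv2.COLOR_RGB2GRAY).astype(np.float32)
# dish rim vs model: score mean radial gradient over circle positions at z=.022; also jig
best={}
for nm,z,r,c0 in(('dish',.022,.033,(.6137,.021)),('ring',.085,.029,(.6296,.1703))):
    G=np.hypot(cv2.Sobel(g,5,1,0),cv2.Sobel(g,5,0,1));res=[]
    a=np.linspace(0,2*np.pi,180)
    for ex in np.arange(-.008,.0081,.0005):
        for ey in np.arange(-.008,.0081,.0005):
            uv=np.float32([w2pix(d,[c0[0]+ex+r*np.cos(t),c0[1]+ey+r*np.sin(t),z]) for t in a])
            res.append((cv2.remap(G,uv[:,0].copy(),uv[:,1].copy(),cv2.INTER_LINEAR).mean(),c0[0]+ex,c0[1]+ey))
    print(nm,sorted(res)[-3:])
E
```

```text
clock: 28.08
position: [0.6139, 0.0214, 0.0145]
ee_rot: [0.001, 0.055, 0.998, 0.0]
contact_force: [-3.1, 1.0, 9.9]
width: 0.0618
gripper_force: 46.4
clock: 29.08
position: [0.6133, 0.021, 0.1724]
ee_rot: [-0.0, 0.055, 0.998, 0.0]
contact_force: [0.7, 1.2, -0.4]
width: 0.0852
gripper_force: 0.0
tool shift mm [-1.6  0.1 -0. ] TCP [0.6127 0.0211 0.1713] yaw ty 83.65 tilt [-0.0025  0.0003]
blue [ 127  172   53   50 2004] [152.7 196.8] bbox c [ 0.6008 -0.0863  0.0405] centroid [ 0.6011 -0.0866  0.0405]
blue [ 40 184  31  29 711] [ 55.1 198.1] bbox c [ 0.5928 -0.1701  0.0405] centroid [ 0.5929 -0.17    0.0405]
dish [(np.float32(265.53146), np.float64(0.6127), np.float64(0.02150000000000001)), (np.float32(267.50095), np.float64(0.6132000000000001), np.float64(0.021000000000000008)), (np.float32(268.986), np.float64(0.6127), np.float64(0.021000000000000008))]
ring [(np.float32(283.08194), np.float64(0.6291000000000001), np.float64(0.1703)), (np.float32(285.59836), np.float64(0.6291000000000001), np.float64(0.1698)), (np.float32(286.52313), np.float64(0.6296), np.float64(0.1698))]
```

```bash
python3 -c "
from rig import manip
print(manip.sign_off())"
```

```text
the job is handed in; nothing more can be done
None
```

The job is handed in at about 29 s of the 122 s: barrel, ring, both lenses and dish were placed in the order asked, each measuring about 2 mm or less off centre (last checks from camera measurements), and the screwdriver, bottle, jar and orange dishes were never touched.

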